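Hang and lock the smoker canister in the drip ring

TASK

Pick the stainless smoker canister off the stone coaster by its wooden handle bar, hang it in the steel bayonet ring over the empty plastic tub with its two lugs down through the two gaps, and turn it clockwise (seen from above) until both lugs drop into the locking notches. Where the notches are must be found by feel: turn gently and stop as soon as it drops, without forcing the lugs against the ring or its stops, then let go and leave the canister hanging locked, with everything else on the table left where it is.

Things in the scene. Friction and masses are not known exactly. Their poses are not given: they have to be found in the camera images.
- can_center (a point): Centre of the loose smoker canister: closed round stainless can with pierced sides, 64 mm diameter, 78 mm tall (120 mm with its handle), about 0.35 kg, standing upright on the stone coaster. The point is on its axis 60 mm above its underside, z up along the axis, x along handle and lugs. A half turn about z gives the same shape.
- handle (a point): Centre of the canister's handle, a straight wooden bar along x (the canister's x): 62 mm long, 14 mm wide (y), 16 mm tall (z). It is 52 mm above can_center and 34 mm above the lid; free to grasp on both long sides; its two feet stand at 22 mm either side of the middle.
- canister: The canister, origin at the centre of its underside. Two lugs stick out from it along its +x and -x, right under the bar's ends: each 12 mm wide (y), 8 mm high (z), tips 45 mm from the axis, mid-height level with can_center.
- ring (a point): On the axis (z up) of the bayonet ring, a level steel ring, 104 mm outside, 72 mm inside diameter, about 140 mm above the table, over a white round plastic tub (148 mm across, rim 60 mm high). The point is where can_center lies once the lugs are down in the notches. The ring's flat roof, upper face 18 mm above the point, has two open gaps 18 mm wide along this frame's +x and -x; there lugs pass down.
- ledge (a point): On the ring axis, 7 mm above point ring: where can_center is when the lugs have gone through the gaps and stand on the ledge under the roof. From here the canister turns only clockwise seen from above (a stop blocks the other way); the roof leaves the lugs 3 mm of play upward.
- collar: The ring itself with ledge, notches and stops; origin on its axis at ledge height, 3 mm above point ring. Its arm, on its +x side, is springy up and down only: it sinks 1 mm per 2 N pushed down, up to 20 mm, and so about 1.7 mm under the canister's weight. More than 20 N between canister and ring counts as forcing.
- gap (a point): Middle of the +x gap in the roof, 44 mm from the ring's axis, at the roof's upper face. In the ledge below is a notch for each lug, 16.4 mm wide, 7 mm deep, its middle 35 to 75 degrees clockwise of the gap: it is adjustable, set differently each time and not measured. A hard stop wall stands directly behind each notch, 2 mm past a centred lug. Down in the notches it is locked.
- coaster: Grey stone coaster under the canister, disc 100 mm across, 10 mm thick, loose; origin at the centre of its underside. Bystander.
- jar: Glass spice jar, 42 mm across, 80 mm tall, loose, upright; origin at the centre of its underside. Bystander.
- tongs: Stainless tongs, about 250 mm long along x, 20 mm tall, lying, loose; origin at the underside near the middle. Bystander.
- topper: Aluminium pierced grill topper tray, 240 x 190 x 18 mm, loose; origin at the centre of its underside. Bystander.
- spatula: Spatula, 260 mm long along its x, lying, loose. Bystander.
- bowl: White ceramic bowl, 90 mm across, 40 mm tall, loose; origin at the centre of its underside. Bystander.
Not all that is in view belongs to the job. There is more than one size of the canister; the job needs the largest.

How it is judged:
On the way, in this order (a step that is already met when the one before it is completed fails the run):
1. the canister is lifted clear of the coaster (height (world z) of can_center above 0.13 m), for 0.1 s.
2. the canister is in the ring with its lugs below the roof, upright (horizontal distance between can_center and ring below 0.007 m and z of can_center in the frame of ring below 0.0105 m and angle between can_center's own z axis and vertical below 0.15 rad), for 0.1 s.
At the end, for the whole second after the job is handed in: the canister hangs in the ring, upright within 0.1 rad, centred within 6 mm, both lugs dropped into the notches (can_center within -4 to +3 mm of the ring point in height), released and at rest (horizontal distance between can_center and ring below 0.006 m and z of can_center in the frame of ring between -0.004 and 0.003 m and angle between can_center's own z axis and vertical below 0.1 rad and linear speed of canister below 0.02 m/s and contact force between canister and coaster below 0.1 N); the robot touches nothing.
It fails at once if canister and ring pressed against one another with more than 20 N (forced) (contact force between canister and collar above 20 N).
It fails at once if a bystander moved more than 40 mm (distance of any of coaster, jar, tongs, topper, spatula, bowl from where it was at the start of the episode above 0.04 m).
It also fails if it takes over 67 s, if anything falls off the work surface, if the arm or the gripper's body presses on something with over 40 N, if the wrist force passes 120 N, or if a joint passes its speed limit or range.

ROBOT

A 6-joint arm with a two-finger parallel gripper is mounted at the origin on the work surface. World frame = base frame: x ahead of the robot, y to its left, z up, the work surface at z = 0. Lengths are in m, angles in rad, forces in N, time in s.
With the tool pointing down it reaches from about 0.325 to 0.775 m from the base axis. Payload 5.5 kg.
Tool frame: the origin (TCP) lies on the centre line of the jaws, within the pads' length; the fingertips stand 8 mm ahead of it and the grasp point (between the pads) lies 11 mm behind it (arm.tip_reach is the distance from the TCP to the fingertips, in m); y points along the fingers, z is the direction in which the jaws open and shut, and the axes are right-handed (so a half turn about y gives the same grasp; the last joint's range is limited). The gripper opens to 85 mm and grips with 20 to 120 N. Pads are 22 mm wide; open, the fingers measure 114 mm over their backs; the gripper's body (76 mm by 85 mm) begins 54 mm behind the grasp point. The pads swing forward as they close: fully open they stand 13 mm farther back than shut.
Start: joints at [-1.301, 0.091, 1.231, -0, 1.82, -0.057], TCP at [0.193, -0.568, 0.239] pointing down, gripper open.
Joint ranges: [-2.87, 2.87], [-0.86, 2.18], [0.17, 2.46], [-1.51, 4.65], [0.06, 2.69], [-2.65, 2.65]. Speed limits (rad/s): [2.57, 2.57, 3.01, 3.14, 3.14, 3.14].

INTERFACE

Orientations are given as a rotation vector (axis times angle).
In Python, from station import arm, optics gives the robot as it stands.
- The arm moves only by the shell command python3 -m creep 'ROWS'. ROWS is JSON, a list of rows, each an object of numbers: "dx", "dy", "dz": the shift along the tool's x, y, z in cm; "rx", "ry", "rz": the turn, a rotation vector about the tool's x, y, z in rad; "hand": the closure in counts, from 0 (fully open) to 255 (shut). A call has 1 to 10 rows; each row shifts and turns the commanded pose from where the row before left it, along the tool's axes as they then stand; what a row does not reach is not made up. A row lasts 1/10 s, in which the tool goes at most 50 mm and 8.59 degrees, less where a joint would pass 70% of its speed; a pose out of reach is approached as far as the arm can. A call with a gripper value outside its range is refused whole. The fingers move at their own pace and stop on an object; the grip force is fixed at half the most. Time passes only in rows, so rows that do not move let the fingers close. It gives the time, the measured TCP pose, the force and the opening at its end, in the units of the state.
- arm.state(): the state, without advancing time (a new reading comes with each control period).
- optics.get_image(name): name is "scene" or "top" or "wrist"; returns the picture (480x640x3 uint8, red, green, blue); there is no depth.
- optics.camera_model(name): a dict with "fov_y" (degrees; the focal length in pixels is half the picture's height over the tangent of half this angle, whatever the lens; pixels are square), "cx", "cy" (the principal point, pixels), "view" (4x4, takes a point from world to camera coordinates). Camera axes: x right, y down, z forward; pixel columns grow to the right and rows downward; lengths in m; the calibration is good to about 2 mm. A picture is of the moment at which its call begins: read the wrist's pose just before it. camera_model takes no time and is no camera call; for the wrist camera it gives the pose at the moment of the call.
- arm.finish_job(): hands the job in, once; it reports no verdict.
The state is a dict: "t": time; "q": joint angles; "qvel": joint speeds; "effort": joint torques, N m; "position": TCP position; "tool_rot": TCP orientation; "ft_force": force on the tool from outside, world axes, zero at the start; "ft_torque": the same for the moment, N m; "finger_gap": finger opening in m.
Only numpy, scipy, OpenCV 4.12 (cv2) and the standard library are available. Lean on these libraries where they do the work, as an engineer would, in place of code of your own. Each camera call takes 0.05 s, during which the arm holds its last target.

## Working session

There is one attempt and no reset: what is moved stays moved. The work goes in short steps, Python scripts to look and compute and a shell command to move; the robot and the scene stay as the last step left them, time stands still between calls to the robot, and variables do not carry over. Pictures are saved under pics/ and viewed, and the job is handed in when it is done.

```bash
ls; mkdir -p pics; cat > h.py <<'E'
import numpy as np, cv2
from station import arm, optics
def K(name):
    m=optics.camera_model(name); f=240/np.tan(np.radians(m['fov_y'])/2); return m,f
def grab(name,fn):
    im=optics.get_image(name); cv2.imwrite('pics/'+fn,im[:,:,::-1]); return im
def ray(m,u,v):
    f=240/np.tan(np.radians(m['fov_y'])/2)
    V=np.array(m['view']); R=V[:3,:3]; t=V[:3,3]
    d=R.T@np.array([(u-m['cx'])/f,(v-m['cy'])/f,1]); return -R.T@t,d/np.linalg.norm(d)
def onz(m,u,v,z):
    o,d=ray(m,u,v); return o+d*(z-o[2])/d[2]
def proj(m,p):
    f=240/np.tan(np.radians(m['fov_y'])/2)
    V=np.array(m['view']); c=V[:3,:3]@np.array(p)+V[:3,3]; return m['cx']+f*c[0]/c[2], m['cy']+f*c[1]/c[2]
E
python3 - <<'E'
from h import *
import json
for n in ['scene','top','wrist']:
    m=optics.camera_model(n); print(n,m); json.dump({k:(np.array(v).tolist() if not isinstance(v,str) else v) for k,v in m.items()},open('m_%s.json'%n,'w'))
    grab(n,n+'0.png')
print(arm.state())
E
```

```text
pics
scene {'fov_y': 43.12485561540586, 'cx': 313.7480263091347, 'cy': 227.8951637668703, 'view': array([[ 0.44176676,  0.89707632, -0.00980798, -0.24961533],
       [ 0.70059548, -0.35179692, -0.62080988, -0.30952158],
       [-0.56036426,  0.26738174, -0.7838998 ,  1.77663535],
       [ 0.        ,  0.        ,  0.        ,  1.        ]])}
top {'fov_y': 48.42293711357505, 'cx': 326.38055156612785, 'cy': 240.80561937855347, 'view': array([[-3.05868066e-02, -9.99524871e-01, -3.80516954e-03,
         5.47564093e-03],
       [-9.94547619e-01,  3.08137740e-02, -9.96270321e-02,
         5.61058694e-01],
       [ 9.96969480e-02,  7.37149538e-04, -9.95017575e-01,
         1.60692099e+00],
       [ 0.00000000e+00,  0.00000000e+00,  0.00000000e+00,
         1.00000000e+00]])}
wrist {'fov_y': 59.94991168387964, 'cx': 321.57347170057386, 'cy': 235.92071208909786, 'view': array([[ 0.32043772, -0.94726685, -0.00227821, -0.5991166 ],
       [-0.90748212, -0.30766743,  0.28603662, -0.03709094],
       [-0.27165394, -0.08958948, -0.95821598,  0.37838273],
       [ 0.        ,  0.        ,  0.        ,  1.        ]])}
{'t': 0.15, 'q': array([-1.30069042e+00,  9.17077209e-02,  1.23158902e+00, -7.01734571e-06,
        1.81978341e+00, -5.67069848e-02]), 'qvel': array([ 0.00022064, -0.00220993, -0.00346172,  0.00171731,  0.00161375,
        0.00017442]), 'effort': array([-4.18769350e-04, -4.59372032e+01, -4.18526030e+01, -1.18019599e-06,
        9.54631541e-03,  2.91474441e-05]), 'position': array([ 0.19255766, -0.56806317,  0.23840897]), 'tool_rot': array([-0.33727948,  2.04615314, -2.04308974]), 'ft_force': array([ 0.16041582,  0.57028387, -0.19553606]), 'ft_torque': array([0.05387569, 0.01929939, 0.03681169]), 'finger_gap': 0.0855505703996836}
```

View pics/scene0.png

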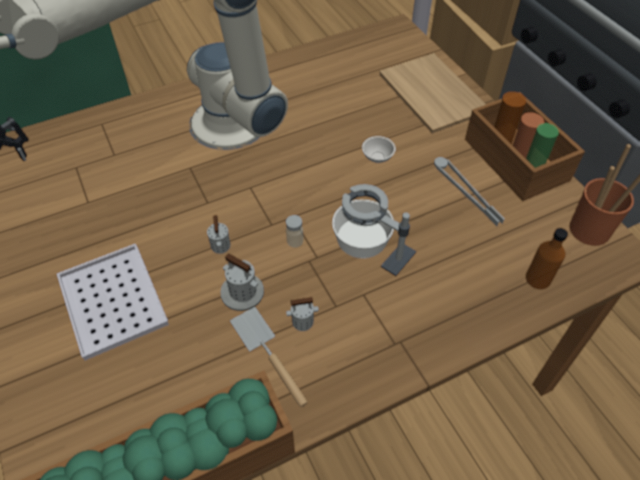

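View pics/top0.png

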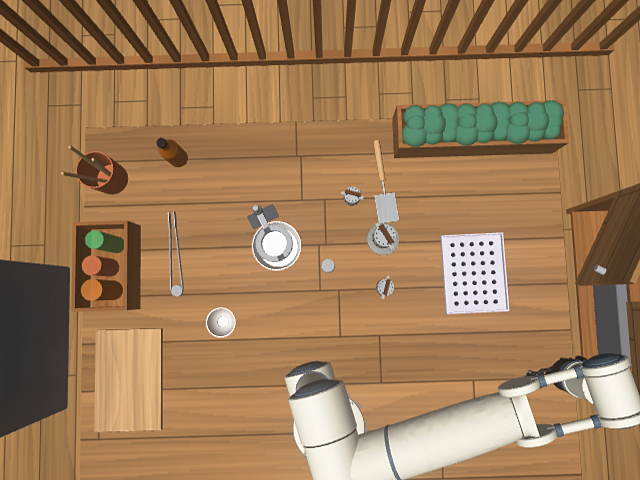

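View pics/wrist0.png

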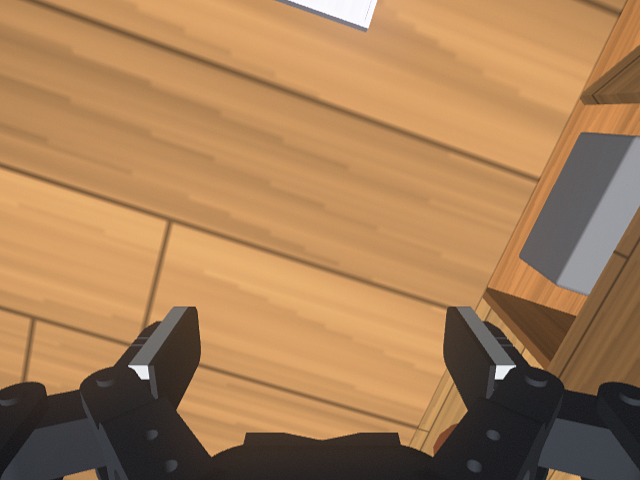

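The three canisters are at top-view pixels (384,237) on the coaster, (353,195) and (386,288). In the scene view they are at (239,283), (302,313) and (218,237). The one on the coaster is the largest and matches the description, so I'll check it in a close crop.

```bash
python3 - <<'E'
from h import *
a=cv2.imread('pics/top0.png')[175:310,240:420]; b=cv2.imread('pics/scene0.png')[170:340,190:430]
a=cv2.resize(a,(760,570),interpolation=cv2.INTER_CUBIC);b=cv2.resize(b,(780,552),interpolation=cv2.INTER_CUBIC)
cv2.imwrite('pics/topc.png',a);cv2.imwrite('pics/scenec.png',b)
E
```

```text
(no output)
```

View pics/topc.png

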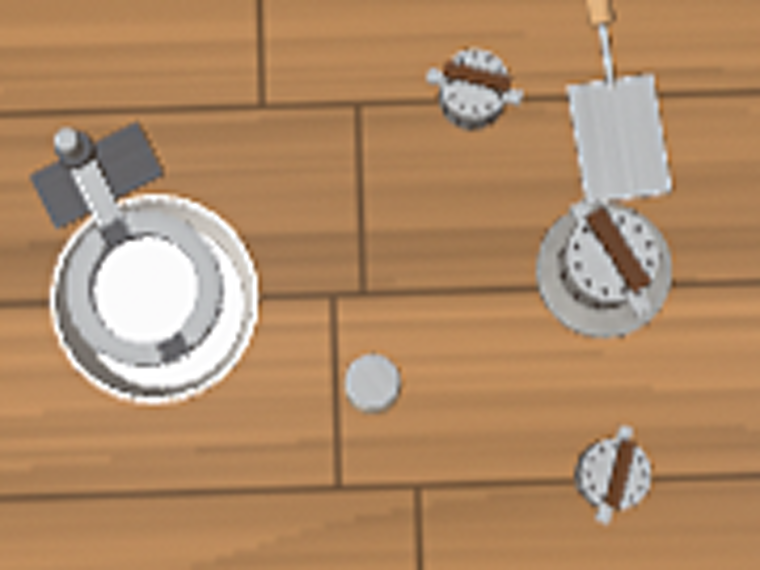

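View pics/scenec.png

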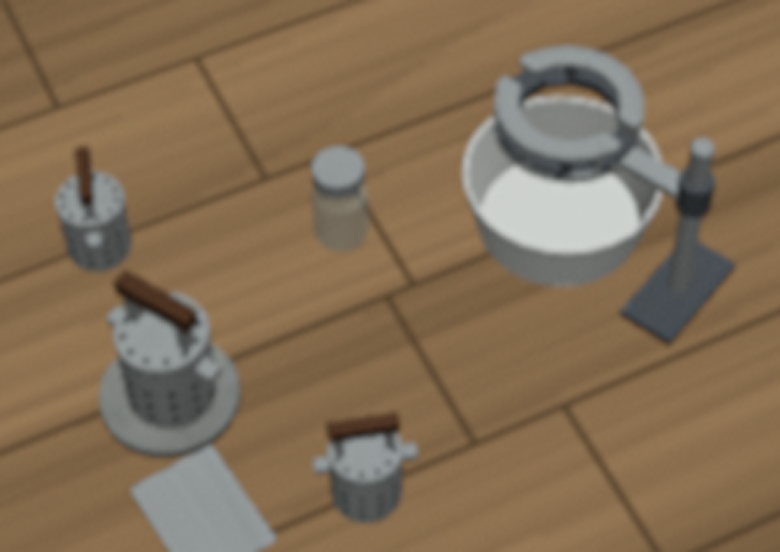

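```bash
python3 - <<'E'
from h import *
im=cv2.imread('pics/top0.png')[:,:,::-1].astype(int); m=optics.camera_model('top'); ms=optics.camera_model('scene')
def brown(im,x0,x1,y0,y1):
    s=im[y0:y1,x0:x1]; M=((s[:,:,0]<125)&(s[:,:,0]-s[:,:,2]>35)).astype(np.uint8)
    n,l,st,c=cv2.connectedComponentsWithStats(M); i=1+np.argmax(st[1:,4]); ys,xs=np.where(l==i)
    return (cv2.minAreaRect(np.c_[xs+x0,ys+y0].astype(np.float32)),len(xs), xs.mean()+x0,ys.mean()+y0)
r,n,u,v=brown(im,372,400,220,252); print(r,n,u,v); P=onz(m,u,v,.128); print('handle top',P)
a=np.radians(r[2]); 
box=cv2.boxPoints(r); print([onz(m,*p,.128).round(4) for p in box])
si=cv2.imread('pics/scene0.png')[:,:,::-1].astype(int)
r2,n2,u2,v2=brown(si,215,262,245,280); print('scene',r2,n2,onz(ms,u2,v2,.124), proj(ms,P),u2,v2)
# gaps
for (x,y) in [(117,232),(173,346)]:
    print('gap',onz(m,240+x*180/760,175+y*135/570,.155))
print('jar',onz(m,240+372*180/760,175+382*135/570,.08)); print('tub', onz(m,276.5,245,.06))
E
```

```text
((385.88458251953125, 233.5768585205078), (20.801258087158203, 4.714951992034912), 56.3099365234375) 98 385.8673469387755 233.55102040816325
handle top [ 0.56661426 -0.18361183  0.128     ]
[array([ 0.5885, -0.1623,  0.128 ]), array([ 0.5958, -0.1739,  0.128 ]), array([ 0.5446, -0.205 ,  0.128 ]), array([ 0.5374, -0.1934,  0.128 ])]
scene ((234.21826171875, 260.8536071777344), (27.724870681762695, 13.602282524108887), 48.01278305053711) 149 [ 0.55559292 -0.18547646  0.124     ] (np.float64(237.10702071192844), np.float64(261.5504315527589)) 234.62416107382552 259.2147651006711
gap [0.58426297 0.15318733 0.155     ]
gap [0.50653052 0.1173373  0.155     ]
jar [ 0.48245517 -0.01468325  0.08      ]
tub [0.54974741 0.13822512 0.06      ]
```

```bash
cat >> h.py <<'E'
from scipy.spatial.transform import Rotation as Ro
def tool():
    s=arm.state(); return s,np.array(s['position']),Ro.from_rotvec(s['tool_rot']).as_matrix()
def goto(p):  # shift in tool cm
    s,x,R=tool(); return (R.T@(np.array(p)-x)*100).round(2)
def yaw():
    s,x,R=tool(); return np.degrees(np.arctan2(R[1,2],R[0,2]))
E
python3 - <<'E'
from h import *
s,x,R=tool(); print(R.round(3), yaw())
m=optics.camera_model('wrist'); V=np.array(m['view']); o=-V[:3,:3].T@V[:3,3]
print('cam in tool',R.T@(o-x), (R.T@V[:3,:3].T).round(3))
print(goto([.566,-.184,.30]))
E
```

```text
[[-0.947 -0.     0.321]
 [-0.321  0.001 -0.947]
 [-0.    -1.    -0.001]] -71.27509585319712
cam in tool [-7.23256040e-02 -1.33544817e-01  4.93394265e-06] [[ 0.001  0.958  0.286]
 [ 0.001 -0.286  0.958]
 [ 1.    -0.    -0.001]]
[-47.7   -6.12 -24.39]
```

```bash
python3 -m creep '[{"dx":-4.3,"dy":-0.55,"dz":-2.2},{"dx":-4.3,"dy":-0.55,"dz":-2.2},{"dx":-4.3,"dy":-0.55,"dz":-2.2},{"dx":-4.3,"dy":-0.55,"dz":-2.2},{"dx":-4.3,"dy":-0.55,"dz":-2.2},{"dx":-4.3,"dy":-0.55,"dz":-2.2},{"dx":-4.3,"dy":-0.55,"dz":-2.2},{"dx":-4.3,"dy":-0.55,"dz":-2.2},{"dx":-4.3,"dy":-0.55,"dz":-2.2},{"dx":-4.3,"dy":-0.55,"dz":-2.2}]'
python3 -m creep '[{"ry":-0.145},{"ry":-0.145},{"ry":-0.145},{"ry":-0.145},{"ry":-0.145},{"ry":-0.145},{"ry":-0.145},{"ry":-0.145},{"ry":-0.145},{"ry":-0.145}]'
python3 -m creep '[{"ry":-0.145},{"ry":-0.145},{"ry":-0.145},{"ry":-0.145},{"ry":-0.145},{"ry":-0.145},{"ry":-0.145},{"ry":-0.145},{"ry":-0.145},{"ry":-0.145}]'
python3 -c "
from h import *
print(yaw(),arm.state()['q'],goto([.566,-.184,.30]))"
```

```text
-71.27509585319712 [-1.30069042e+00  9.17077209e-02  1.23158902e+00 -7.01734571e-06
  1.81978341e+00 -5.67069848e-02] [-47.7   -6.12 -24.39]schema error: expected keys dx, dy, dz, rx, ry, rz, hand
schema error: expected keys dx, dy, dz, rx, ry, rz, hand
schema error: expected keys dx, dy, dz, rx, ry, rz, hand
```

```bash
python3 -m creep '[{"dx":-4.3,"dy":-0.55,"dz":-2.2,"rx":0,"ry":0,"rz":0,"hand":0},{"dx":-4.3,"dy":-0.55,"dz":-2.2,"rx":0,"ry":0,"rz":0,"hand":0},{"dx":-4.3,"dy":-0.55,"dz":-2.2,"rx":0,"ry":0,"rz":0,"hand":0},{"dx":-4.3,"dy":-0.55,"dz":-2.2,"rx":0,"ry":0,"rz":0,"hand":0},{"dx":-4.3,"dy":-0.55,"dz":-2.2,"rx":0,"ry":0,"rz":0,"hand":0},{"dx":-4.3,"dy":-0.55,"dz":-2.2,"rx":0,"ry":0,"rz":0,"hand":0},{"dx":-4.3,"dy":-0.55,"dz":-2.2,"rx":0,"ry":0,"rz":0,"hand":0},{"dx":-4.3,"dy":-0.55,"dz":-2.2,"rx":0,"ry":0,"rz":0,"hand":0},{"dx":-4.3,"dy":-0.55,"dz":-2.2,"rx":0,"ry":0,"rz":0,"hand":0}]'
python3 -c "
from h import *
print(yaw(),arm.state()['q'],goto([.566,-.184,.30]))"
```

```text
t: 1.05
position: [0.4966, -0.2548, 0.2888]
tool_rot: [-0.337, 2.045, -2.045]
ft_force: [0.3, -0.1, 0.4]
finger_gap: 0.0849
-71.2774045067872 [-5.34969561e-01 -5.96606778e-03  1.24252568e+00 -1.31554339e-04
  1.90524139e+00  7.09012652e-01] [-8.85 -1.12 -4.48]
```

```bash
python3 -m creep '[{"dx":0,"dy":0,"dz":0,"rx":0,"ry":-0.145,"rz":0,"hand":0},{"dx":0,"dy":0,"dz":0,"rx":0,"ry":-0.145,"rz":0,"hand":0},{"dx":0,"dy":0,"dz":0,"rx":0,"ry":-0.145,"rz":0,"hand":0},{"dx":0,"dy":0,"dz":0,"rx":0,"ry":-0.145,"rz":0,"hand":0},{"dx":0,"dy":0,"dz":0,"rx":0,"ry":-0.145,"rz":0,"hand":0},{"dx":0,"dy":0,"dz":0,"rx":0,"ry":-0.145,"rz":0,"hand":0},{"dx":0,"dy":0,"dz":0,"rx":0,"ry":-0.145,"rz":0,"hand":0},{"dx":0,"dy":0,"dz":0,"rx":0,"ry":-0.145,"rz":0,"hand":0},{"dx":0,"dy":0,"dz":0,"rx":0,"ry":-0.145,"rz":0,"hand":0},{"dx":0,"dy":0,"dz":0,"rx":0,"ry":-0.145,"rz":0,"hand":0}]'
python3 -m creep '[{"dx":0,"dy":0,"dz":0,"rx":0,"ry":-0.145,"rz":0,"hand":0},{"dx":0,"dy":0,"dz":0,"rx":0,"ry":-0.145,"rz":0,"hand":0},{"dx":0,"dy":0,"dz":0,"rx":0,"ry":-0.145,"rz":0,"hand":0},{"dx":0,"dy":0,"dz":0,"rx":0,"ry":-0.145,"rz":0,"hand":0},{"dx":0,"dy":0,"dz":0,"rx":0,"ry":-0.145,"rz":0,"hand":0},{"dx":0,"dy":0,"dz":0,"rx":0,"ry":-0.145,"rz":0,"hand":0},{"dx":0,"dy":0,"dz":0,"rx":0,"ry":-0.145,"rz":0,"hand":0},{"dx":0,"dy":0,"dz":0,"rx":0,"ry":-0.145,"rz":0,"hand":0},{"dx":0,"dy":0,"dz":0,"rx":0,"ry":-0.145,"rz":0,"hand":0},{"dx":0,"dy":0,"dz":0,"rx":0,"ry":-0.145,"rz":0,"hand":0}]'
python3 -c "
from h import *
print(yaw(),arm.state()['q'],goto([.566,-.184,.30]))"
```

```text
t: 2.05
position: [0.4955, -0.2565, 0.2883]
tool_rot: [-1.302, 1.052, -1.051]
ft_force: [-1.3, 1.1, -0.3]
finger_gap: 0.0853
t: 3.05
position: [0.4955, -0.2565, 0.2883]
tool_rot: [-1.569, -0.071, 0.072]
ft_force: [0.2, 0.2, -0.3]
finger_gap: 0.0854
95.22252332383862 [-5.38623491e-01 -6.16511939e-03  1.24349693e+00 -5.33998014e-06
  1.90504568e+00 -2.20057194e+00] [ 7.68 -1.17  6.58]
```

```bash
python3 -m creep '[{"dx":3.0,"dy":-0.4,"dz":3.3,"rx":0,"ry":0,"rz":0,"hand":0},{"dx":3.0,"dy":-0.4,"dz":3.3,"rx":0,"ry":0,"rz":0,"hand":0},{"dx":0,"dy":0,"dz":0,"rx":0,"ry":-0.145,"rz":0,"hand":0},{"dx":0,"dy":0,"dz":0,"rx":0,"ry":-0.145,"rz":0,"hand":0},{"dx":0,"dy":0,"dz":0,"rx":0,"ry":-0.145,"rz":0,"hand":0},{"dx":0,"dy":0,"dz":0,"rx":0,"ry":0,"rz":0,"hand":0},{"dx":0,"dy":0,"dz":0,"rx":0,"ry":0,"rz":0,"hand":0}]'
python3 -c "
from h import *
print(yaw(),arm.state()['q'],arm.state()['position'])
m=optics.camera_model('wrist')
import pickle; pickle.dump(m,open('w1.pkl','wb'))
grab('wrist','w1.png')"
```

```text
t: 3.75
position: [0.5497, -0.1857, 0.2965]
tool_rot: [-1.532, -0.404, 0.405]
ft_force: [-0.3, -0.3, -0.4]
finger_gap: 0.0853
119.57713797221534 [-3.84380181e-01  5.74899372e-02  1.16418991e+00  4.94159589e-06
  1.92047931e+00 -2.47139333e+00] [ 0.54966371 -0.18566141  0.29647477]
```

View pics/w1.png

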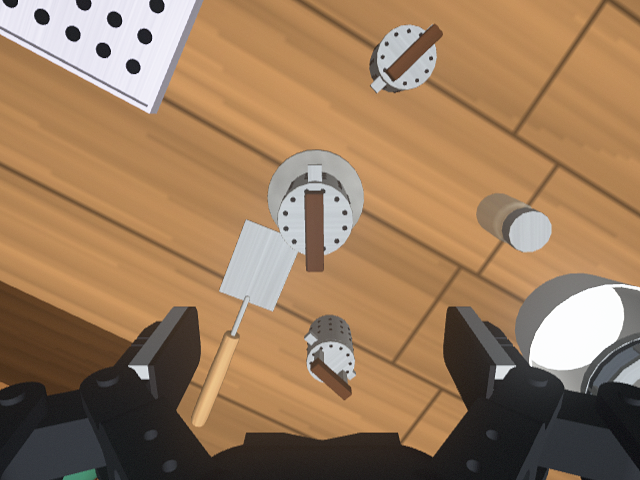

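The large canister stands on its grey coaster, with the handle at about (314,231) and almost parallel to tool x. The two smaller canisters are at (408,58) and (331,360).

```bash
cat >> h.py <<'E'
def bar(im,x0,x1,y0,y1):
    s=im[y0:y1,x0:x1].astype(int); M=((s[:,:,0]<140)&(s[:,:,0]-s[:,:,2]>30)&(s[:,:,1]<90)).astype(np.uint8)
    n,l,st,c=cv2.connectedComponentsWithStats(M); i=1+np.argmax(st[1:,4]); ys,xs=np.where(l==i)
    r=cv2.minAreaRect(np.c_[xs+x0,ys+y0].astype(np.float32)); b=cv2.boxPoints(r)
    b=b[np.argsort(b[:,1])]; return r,(b[0]+b[1])/2,(b[2]+b[3])/2
E
python3 - <<'E'
from h import *
import pickle
m=pickle.load(open('w1.pkl','rb')); im=cv2.imread('pics/w1.png')[:,:,::-1]
r,a,b=bar(im,290,340,180,280); print(r,a,b)
for z in (.130,):
    A,B=onz(m,*a,z),onz(m,*b,z); print(A,B,(A+B)/2,np.linalg.norm(A-B),np.degrees(np.arctan2(*(A-B)[1::-1])), 180+np.degrees(np.arctan2(*(A-B)[1::-1])))
E
```

```text
((314.1756896972656, 232.39236450195312), (77.03836059570312, 17.562231063842773), 89.0759506225586) [313.5545  193.87819] [314.79688 270.90656]
[ 0.53861339 -0.19834956  0.13      ] [ 0.59065045 -0.16813231  0.13      ] [ 0.56463192 -0.18324093  0.13      ] 0.06017422589469995 -149.85681549540854 30.14318450459146
```

```bash
python3 -c "
from h import *
print(goto([.5646,-.1832,.18]))"
```

```text
[ 1.42 11.66 -0.52]
```

```bash
python3 -m creep '[{"dx":0.47,"dy":3.9,"dz":-0.17,"rx":0,"ry":-0.009,"rz":0,"hand":0},{"dx":0.47,"dy":3.9,"dz":-0.17,"rx":0,"ry":0,"rz":0,"hand":0},{"dx":0.47,"dy":3.9,"dz":-0.17,"rx":0,"ry":0,"rz":0,"hand":0},{"dx":0,"dy":0,"dz":0,"rx":0,"ry":0,"rz":0,"hand":0},{"dx":0,"dy":0,"dz":0,"rx":0,"ry":0,"rz":0,"hand":0}]'
python3 - <<'E'
from h import *
import pickle
m=optics.camera_model('wrist'); print(yaw(),arm.state()['position'])
im=grab('wrist','w2.png'); pickle.dump(m,open('w2.pkl','wb'))
r,a,b=bar(im,250,390,60,380); print(r,a,b)
A,B=onz(m,*a,.130),onz(m,*b,.130); print((A+B)/2,np.linalg.norm(A-B),180+np.degrees(np.arctan2(*(A-B)[1::-1])))
E
```

```text
t: 4.3
position: [0.5641, -0.183, 0.18]
tool_rot: [-1.53, -0.413, 0.415]
ft_force: [-0.1, -0.6, 0.8]
finger_gap: 0.0857
120.23493909204517 [ 0.56408841 -0.18298251  0.17995834]
((320.0, 271.0), (118.0, 28.0), 90.0) [320. 212.] [320. 330.]
[ 0.56447397 -0.18340994  0.13      ] 0.05965696036764707 30.139038470536605
```

View pics/w2.png

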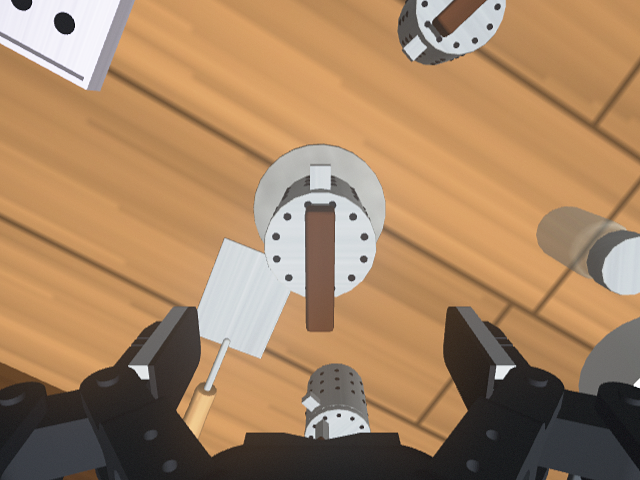

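The bar is centred between the jaws at (320,271). Next I'll descend and grip.

```bash
python3 -m creep '[{"dx":0.06,"dy":2.3,"dz":-0.04,"rx":0,"ry":0,"rz":0,"hand":0},{"dx":0,"dy":2.3,"dz":0,"rx":0,"ry":0,"rz":0,"hand":0},{"dx":0,"dy":2.3,"dz":0,"rx":0,"ry":0,"rz":0,"hand":0},{"dx":0,"dy":0,"dz":0,"rx":0,"ry":0,"rz":0,"hand":0},{"dx":0,"dy":0,"dz":0,"rx":0,"ry":0,"rz":0,"hand":150},{"dx":0,"dy":0,"dz":0,"rx":0,"ry":0,"rz":0,"hand":255},{"dx":0,"dy":0,"dz":0,"rx":0,"ry":0,"rz":0,"hand":255},{"dx":0,"dy":0,"dz":0,"rx":0,"ry":0,"rz":0,"hand":255},{"dx":0,"dy":0,"dz":0,"rx":0,"ry":0,"rz":0,"hand":255},{"dx":0,"dy":0,"dz":0,"rx":0,"ry":0,"rz":0,"hand":255}]'
python3 - <<'E'
from h import *
s,x,R=tool(); print(x,yaw(),s['ft_force'],s['ft_torque'],s['finger_gap'],s['q'])
E
```

```text
t: 5.35
position: [0.5657, -0.1833, 0.1117]
tool_rot: [-1.532, -0.416, 0.414]
ft_force: [0.5, -1.5, 2.7]
finger_gap: 0.0125
[ 0.56572939 -0.18325526  0.1117055 ] 120.31866282580397 [ 0.48391423 -1.51765223  2.70709685] [-0.03709236 -0.11757321  0.02084295] 0.012545027929480094 [-3.70412155e-01  8.72511839e-02  1.46045195e+00 -9.83495804e-05
  1.59196047e+00 -2.47037203e+00]
```

```bash
python3 -m creep '[{"dx":0,"dy":-1,"dz":0,"rx":0,"ry":0,"rz":0,"hand":255},{"dx":0,"dy":-3,"dz":0,"rx":0,"ry":0,"rz":0,"hand":255},{"dx":0,"dy":-4,"dz":0,"rx":0,"ry":0,"rz":0,"hand":255},{"dx":0,"dy":-4,"dz":0,"rx":0,"ry":0,"rz":0,"hand":255},{"dx":0,"dy":-4,"dz":0,"rx":0,"ry":0,"rz":0,"hand":255},{"dx":0,"dy":-3,"dz":0,"rx":0,"ry":0,"rz":0,"hand":255},{"dx":0,"dy":-2,"dz":0,"rx":0,"ry":0,"rz":0,"hand":255},{"dx":0,"dy":0,"dz":0,"rx":0,"ry":0,"rz":0,"hand":255},{"dx":0,"dy":0,"dz":0,"rx":0,"ry":0,"rz":0,"hand":255}]'
python3 - <<'E'
from h import *
import pickle
m=optics.camera_model('wrist'); s,x,R=tool(); print(x,yaw(),s['ft_force'],s['finger_gap'],s['q'])
im=grab('wrist','w3.png'); pickle.dump(m,open('w3.pkl','wb'))
E
```

```text
t: 6.25
position: [0.5652, -0.183, 0.3197]
tool_rot: [-1.53, -0.414, 0.416]
ft_force: [0.4, -0.1, -4.8]
finger_gap: 0.0129
[ 0.56516501 -0.18297656  0.31973075] 120.32216071892445 [ 0.41090288 -0.10880998 -4.83362297] 0.012922397113272609 [-3.70387987e-01  1.09179613e-01  1.06775271e+00  2.75066211e-05
  1.96601423e+00 -2.47039572e+00]
```

View pics/w3.png

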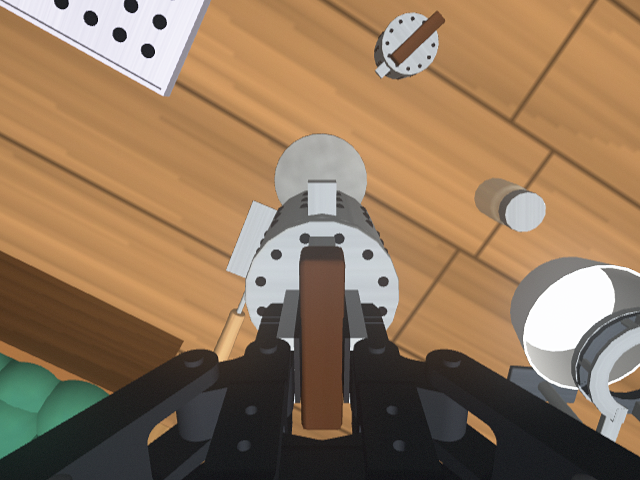

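```bash
python3 -c "
from h import *
import pickle
m=pickle.load(open('w3.pkl','rb')); im=cv2.imread('pics/w3.png')[:,:,::-1]
r,a,b=bar(im,280,365,235,440); print(r,a,b)
s,x,R=tool(); z=x[2]+.0183
A,B=onz(m,*a,z),onz(m,*b,z); print((A+B)/2,np.linalg.norm(A-B),180+np.degrees(np.arctan2(*(A-B)[1::-1])), 'in tool', R.T@((A+B)/2-x))
print(goto([.579,.016,.32]))"
```

```text
((319.005126953125, 348.2674255371094), (175.62176513671875, 56.88121032714844), 87.64208984375) [315.39243 260.53088] [322.61783 436.00397]
[ 0.56642078 -0.18301893  0.3368292 ] 0.0634464699913595 32.26919656922189 in tool [ 0.00118146 -0.01830476 -0.00079427]
[11.26 -0.13 16.46]
```

```bash
python3 -m creep '[{"dx":1.25,"dy":0,"dz":1.8,"rx":0,"ry":0,"rz":0,"hand":255},{"dx":2.5,"dy":0,"dz":3.7,"rx":0,"ry":0,"rz":0,"hand":255},{"dx":2.5,"dy":0,"dz":3.7,"rx":0,"ry":0,"rz":0,"hand":255},{"dx":2.5,"dy":0,"dz":3.7,"rx":0,"ry":0,"rz":0,"hand":255},{"dx":2.25,"dy":0,"dz":3.2,"rx":0,"ry":0,"rz":0,"hand":255},{"dx":0,"dy":0,"dz":0,"rx":0,"ry":0,"rz":0,"hand":255},{"dx":0,"dy":0,"dz":0,"rx":0,"ry":0,"rz":0,"hand":255},{"dx":0,"dy":0,"dz":0,"rx":0,"ry":0,"rz":0,"hand":255}]'
python3 - <<'E'
from h import *
import pickle
m=optics.camera_model('wrist'); s,x,R=tool(); print(x,yaw(),s['ft_force'],s['finger_gap'],s['q'])
im=grab('wrist','w4.png'); pickle.dump(m,open('w4.pkl','wb'))
E
```

```text
t: 7.1
position: [0.5786, 0.0108, 0.3192]
tool_rot: [-1.531, -0.412, 0.416]
ft_force: [-1.0, -0.4, -4.2]
finger_gap: 0.0126
[0.57861718 0.01077982 0.31921435] 120.2821374676951 [-0.97625809 -0.43863471 -4.21147206] 0.012623198894578821 [-3.98633300e-02  6.77944794e-02  1.11253637e+00 -5.50698626e-04
  1.96383996e+00 -2.13939410e+00]
```

View pics/w4.png

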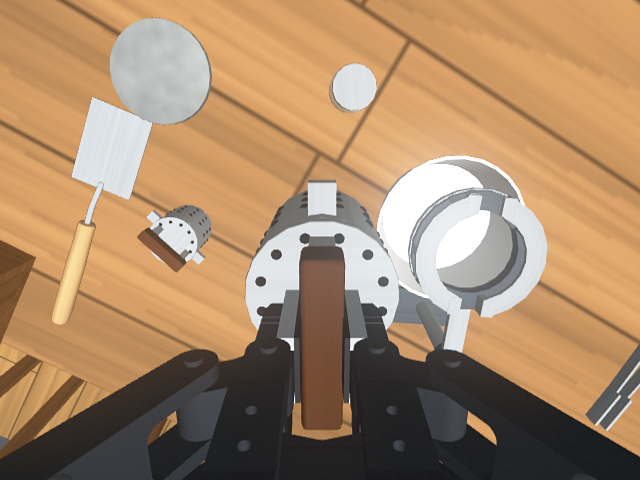

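The ring is clear at about (482,253), with gaps near (488,205) and (467,306). I'll crop it to measure.

```bash
python3 - <<'E'
from h import *
im=cv2.imread('pics/w4.png')[170:340,395:570]; cv2.imwrite('pics/w4c.png',cv2.resize(im,None,fx=3.5,fy=3.5,interpolation=cv2.INTER_CUBIC))
im=cv2.imread('pics/w4.png')[225:445,235:410]; cv2.imwrite('pics/w4d.png',cv2.resize(im,None,fx=2.6,fy=2.6,interpolation=cv2.INTER_CUBIC))
E
```

```text
(no output)
```

View pics/w4c.png

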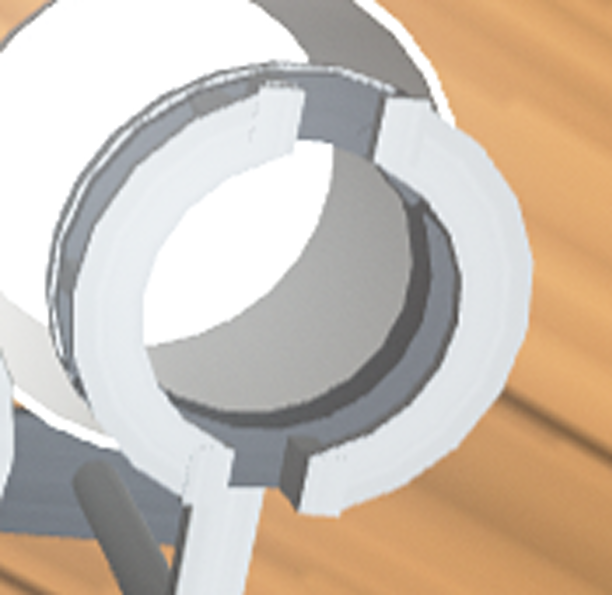

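View pics/w4d.png

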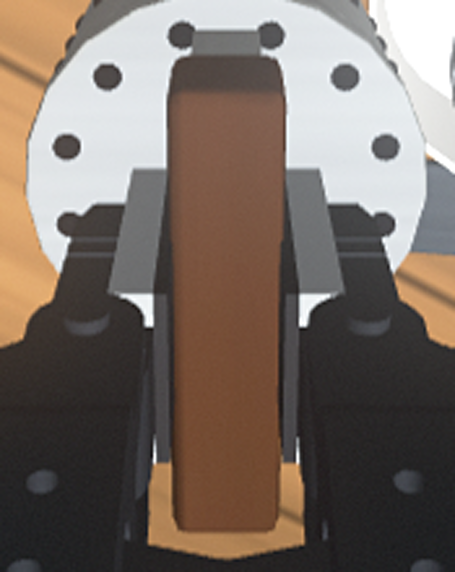

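```bash
cat > ringfit.py <<'E'
from h import *
from scipy.optimize import least_squares
import pickle,sys
def fit(tag,cx,cy,show=True):
    m=pickle.load(open(tag+'.pkl','rb')); im=cv2.imread('pics/'+tag+'.png')[:,:,::-1].astype(int)
    M=((im[:,:,2]-im[:,:,0]>1)&(im.min(2)>205)&(im.max(2)<252)).astype(np.uint8)
    yy,xx=np.mgrid[:480,:640]; M[(xx-cx)**2+(yy-cy)**2>85**2]=0
    M=cv2.morphologyEx(M,cv2.MORPH_OPEN,np.ones((3,3)))
    n,l,st,c=cv2.connectedComponentsWithStats(M); print(st[1:][st[1:,4]>150],c[1:][st[1:,4]>150])
    cv2.imwrite('pics/'+tag+'m.png',cv2.resize(M[max(cy-90,0):cy+90,max(cx-90,0):cx+90]*255,None,fx=3,fy=3))
    keep=np.isin(l,[i for i in range(1,n) if st[i,4]>600]).astype(np.uint8)
    cs,_=cv2.findContours(keep,cv2.RETR_EXTERNAL,cv2.CHAIN_APPROX_NONE)
    P=np.vstack([c[:,0] for c in cs]).astype(float)
    return m,keep,P
def circ(m,P,z):
    W=np.array([onz(m,u,v,z)[:2] for u,v in P])
    # iterate: seed mean, split by radius
    c=W.mean(0)
    for k in range(30):
        r=np.linalg.norm(W-c,axis=1); o=W[abs(r-.052)<(.006 if k<10 else .0025)]; i=W[abs(r-.036)<(.006 if k<10 else .0025)]
        f=lambda p:np.r_[np.linalg.norm(o-p[:2],axis=1)-p[2],np.linalg.norm(i-p[:2],axis=1)-p[3]]
        s=least_squares(f,[*c,.052,.036],loss='soft_l1',f_scale=.0005); c=s.x[:2]
    return s.x,len(o),len(i)
if __name__=='__main__':
    m,keep,P=fit(sys.argv[1],int(sys.argv[2]),int(sys.argv[3]))
    for z in (.14,.145,.15,.155,.16,.165,.17): print(z,circ(m,P,z))
E
python3 ringfit.py w4 482 253
python3 - <<'E'
from h import *
import pickle
m=pickle.load(open('w4.pkl','rb')); s,x,R=tool(); z=x[2]+.0183
A=onz(m,321.5,260.8,z);B=onz(m,322.3,427.5,z); print(np.linalg.norm(A-B),R.T@((A+B)/2-x), np.degrees(np.arctan2(*(B-A)[1::-1])))
E
```

```text
[[ 416  195   66  141 3258]
 [ 481  198   66  119 2706]] [[443.79036219 260.26856967]
 [521.02660754 257.75979305]]
0.14 (array([0.54746487, 0.139817  , 0.0513947 , 0.03657691]), 320, 212)
0.145 (array([0.546979  , 0.13717514, 0.05059406, 0.03600691]), 316, 216)
0.15 (array([0.54656397, 0.13465615, 0.0499845 , 0.03543592]), 233, 219)
0.155 (array([0.54606163, 0.13214595, 0.04996763, 0.03486352]), 51, 223)
0.16 (array([0.54552056, 0.12943641, 0.05155129, 0.03428693]), 14, 226)
0.165 (array([0.54512632, 0.12671956, 0.0519849 , 0.03388607]), 11, 163)
0.17 (array([0.54538665, 0.12229533, 0.05201107, 0.03475451]), 12, 129)
0.058944804941013736 [-0.00153674 -0.01829688  0.00051015] 30.501502962377494
```

View pics/w4m.png

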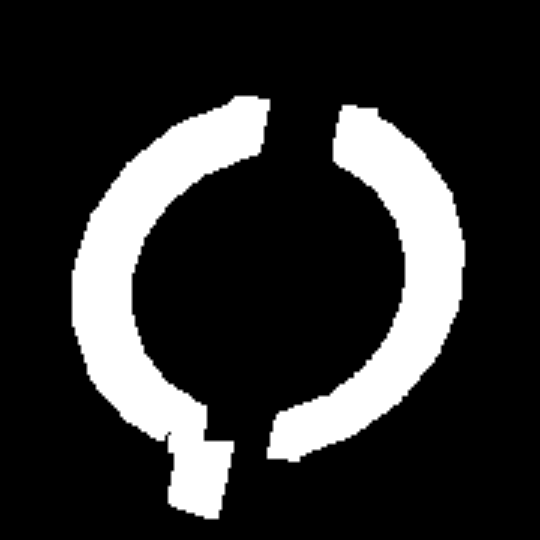

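```bash
cat >> h.py <<'E'
def tri(r1,r2):
    (o1,d1),(o2,d2)=r1,r2
    A=np.c_[d1,-d2]; t=np.linalg.lstsq(A,o2-o1,rcond=None)[0]; p,q=o1+t[0]*d1,o2+t[1]*d2
    return (p+q)/2,np.linalg.norm(p-q)
E
python3 - <<'E'
from h import *
mt=optics.camera_model('top'); ms=optics.camera_model('scene')
print('post top',tri(ray(mt,256.1,208.2),ray(ms,406,215.6)))
c=lambda x,y:ray(mt,240+x*180/760,175+y*135/570)
s=lambda x,y:ray(ms,190+x*240/780,170+y*170/552)
for z in (.14,.145): print('top gaps',[onz(mt,240+x*180/760,175+y*135/570,z) for x,y in [(117,232),(173,346)]])
# ring outer extents in top crop -> centre
print('ring ctr',tri(c(142.5,287),s(569,110)))
for z in (.14,.145,.15): print(onz(mt,240+142.5*180/760,175+287*135/570,z),onz(ms,190+569*240/780,170+110*170/552,z))
E
python3 - <<'E'
import cv2
a=cv2.imread('pics/top0.png')[195:280,235:320]; cv2.imwrite('pics/topd.png',cv2.resize(a,None,fx=7,fy=7,interpolation=cv2.INTER_CUBIC))
E
```

```text
post top (array([0.64620156, 0.18503661, 0.16880786]), np.float64(0.0041572057485053555))
top gaps [array([0.58612619, 0.15484938, 0.14      ]), array([0.50761633, 0.11864082, 0.14      ])]
top gaps [array([0.58550511, 0.15429536, 0.145     ]), array([0.50725439, 0.11820631, 0.145     ])]
ring ctr (array([0.549473  , 0.14016956, 0.13128153]), np.float64(0.0020483943468613303))
[0.54817922 0.13835875 0.14      ] [0.5561084  0.13706303 0.14      ]
[0.54768339 0.13785916 0.145     ] [0.55973081 0.13471417 0.145     ]
[0.54718757 0.13735957 0.15      ] [0.56335322 0.1323653  0.15      ]
```

View pics/topd.png

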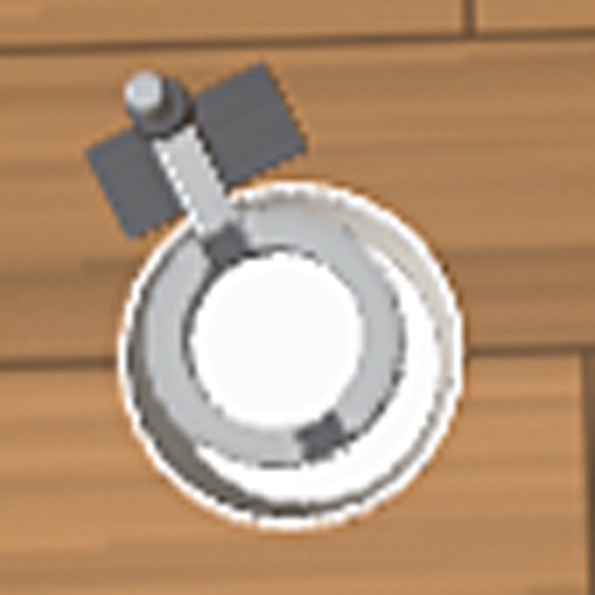

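```bash
python3 -c "
from h import *
print(goto([.642,.193,.32]))"
```

```text
[14.67 -0.06 12.58]
```

```bash
python3 -m creep '[{"dx":1.5,"dy":0,"dz":1.3,"rx":0,"ry":0,"rz":0,"hand":255},{"dx":3.5,"dy":0,"dz":3,"rx":0,"ry":0,"rz":0,"hand":255},{"dx":3.5,"dy":0,"dz":3,"rx":0,"ry":0,"rz":0,"hand":255},{"dx":3.5,"dy":0,"dz":3,"rx":0,"ry":0,"rz":0,"hand":255},{"dx":2.5,"dy":0,"dz":2.2,"rx":0,"ry":0,"rz":0,"hand":255},{"dx":0,"dy":0,"dz":0,"rx":0,"ry":0,"rz":0,"hand":255},{"dx":0,"dy":0,"dz":0,"rx":0,"ry":0,"rz":0,"hand":255},{"dx":0,"dy":0,"dz":0,"rx":0,"ry":0,"rz":0,"hand":255}]'
python3 - <<'E'
from h import *
import pickle
m=optics.camera_model('wrist'); s,x,R=tool(); print(x,yaw(),s['ft_force'],s['finger_gap'],s['q'])
im=grab('wrist','w5.png'); pickle.dump(m,open('w5.pkl','wb'))
print(proj(m,[.547,.138,.143]))
E
```

```text
t: 7.95
position: [0.6411, 0.1908, 0.3208]
tool_rot: [-1.532, -0.413, 0.413]
ft_force: [-0.3, 0.3, -2.9]
finger_gap: 0.0128
[0.64111815 0.19082852 0.32084459] 120.19697106894589 [-0.33213755  0.30420702 -2.93104517] 0.012849105182059924 [ 2.38706499e-01  3.27203271e-01  8.15837962e-01 -5.69260297e-04
  1.99875629e+00 -1.85936252e+00]
(np.float64(323.7404395820945), np.float64(59.80297472284465))
```

View pics/w5.png

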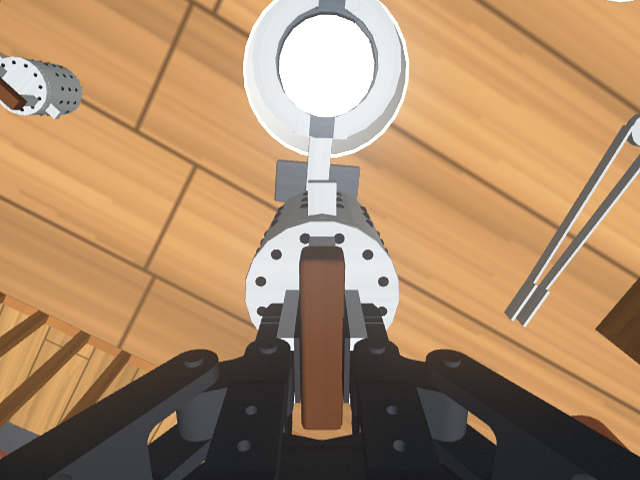

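```bash
python3 -m creep '[{"dx":-1,"dy":0,"dz":0,"rx":0,"ry":0,"rz":0,"hand":255},{"dx":-1.3,"dy":0,"dz":0,"rx":0,"ry":0,"rz":0,"hand":255},{"dx":0,"dy":0,"dz":0,"rx":0,"ry":0,"rz":0,"hand":255},{"dx":0,"dy":0,"dz":0,"rx":0,"ry":0,"rz":0,"hand":255}]'
python3 - <<'E'
from h import *
import pickle
m=optics.camera_model('wrist'); s,x,R=tool(); print(x,yaw(),s['ft_force'])
im=grab('wrist','w6.png'); pickle.dump(m,open('w6.pkl','wb'))
print(proj(m,[.547,.138,.143]))
cv2.imwrite('pics/w6c.png',cv2.resize(im[0:200,220:440,::-1],None,fx=3,fy=3,interpolation=cv2.INTER_CUBIC))
E
```

```text
t: 8.4
position: [0.6211, 0.1799, 0.3218]
tool_rot: [-1.531, -0.415, 0.412]
ft_force: [-0.5, 0.6, -3.6]
finger_gap: 0.0132
[0.62113032 0.17991982 0.32177231] 120.22715202692359 [-0.48729055  0.56460179 -3.58994756]
(np.float64(322.8955963980616), np.float64(93.92367653682822))
```

View pics/w6c.png

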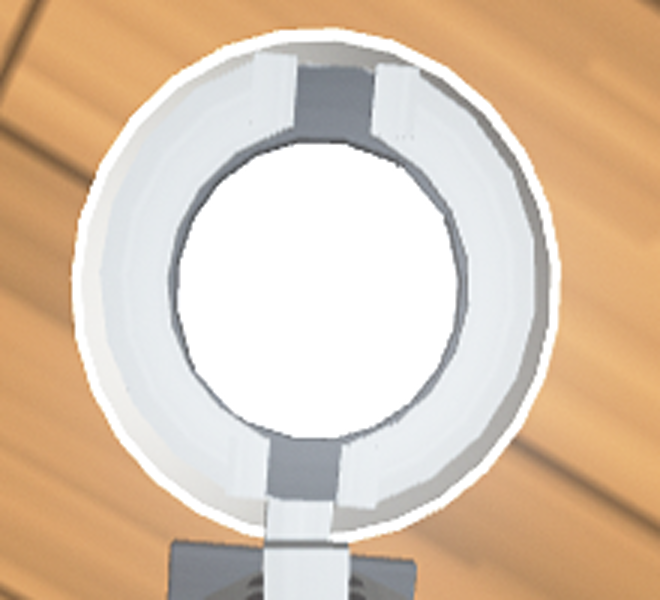

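```bash
python3 - <<'E'
from h import *
import pickle
m=pickle.load(open('w6.pkl','rb')); px=lambda x,y:(220+(x+.5)/3-.5,(y+.5)/3-.5)
m4=pickle.load(open('w4.pkl','rb')); px4=lambda x,y:(395+(x+.5)/3.5-.5,170+(y+.5)/3.5-.5)
W=lambda p,z:onz(m,*px(*p),z)[:2]; W4=lambda p,z:onz(m4,*px4(*p),z)[:2]
def circ(P):
    P=np.array(P); A=np.c_[2*P,np.ones(len(P))]; s=np.linalg.lstsq(A,(P**2).sum(1),rcond=None)[0]
    return s[:2].round(4), np.sqrt(s[2]+s[:2]@s[:2]).round(4)
# corners of the gap, inner-edge ends and outer ends; roof edges
inner=[(295,130),(371,135),(270,443),(342,443),(172,290),(468,275)]
outer=[(102,290),(535,275),(297,58),(375,68),(340,505)]
inner4=[(297,148),(376,160),(235,452),(312,455),(143,290),(460,300)]
outer4=[(305,90),(388,98),(303,512),(532,268),(75,300),(515,380)]
for z in (.135,.14,.145,.15,.155):
    print(z,'w6',circ([W(p,z) for p in inner]),circ([W(p,z) for p in outer]),'w4',circ([W4(p,z) for p in inner4]),circ([W4(p,z) for p in outer4]))
z=.145
for nm,W_,(a,b),(c,d) in [('6',W,((296,95),(373,100)),((268,470),(341,474))),('4',W4,((300,119),(382,130)),((230,471),(307,484)))]:
    A=(W_(a,z)+W_(b,z))/2;B=(W_(c,z)+W_(d,z))/2;D=B-A;print(nm,A,B,(A+B)/2,np.linalg.norm(D),np.degrees(np.arctan2(D[1],D[0])),np.linalg.norm(W_(a,z)-W_(b,z)),np.linalg.norm(W_(c,z)-W_(d,z)))
print(arm.state()['position'], -np.array(m['view'])[:3,:3].T@np.array(m['view'])[:3,3])
print('ctr tri', )
E
```

```text
0.135 w6 (array([0.5476, 0.1412]), np.float64(0.0368)) (array([0.5479, 0.1409]), np.float64(0.0521)) w4 (array([0.5478, 0.1419]), np.float64(0.0376)) (array([0.548 , 0.1435]), np.float64(0.0526))
0.14 w6 (array([0.5477, 0.1412]), np.float64(0.0362)) (array([0.548 , 0.1409]), np.float64(0.0513)) w4 (array([0.5473, 0.1392]), np.float64(0.037)) (array([0.5475, 0.1408]), np.float64(0.0517))
0.145 w6 (array([0.5479, 0.1412]), np.float64(0.0356)) (array([0.5482, 0.141 ]), np.float64(0.0505)) w4 (array([0.5468, 0.1366]), np.float64(0.0364)) (array([0.547 , 0.1381]), np.float64(0.0509))
0.15 w6 (array([0.5481, 0.1413]), np.float64(0.035)) (array([0.5484, 0.141 ]), np.float64(0.0496)) w4 (array([0.5463, 0.1339]), np.float64(0.0358)) (array([0.5465, 0.1355]), np.float64(0.0501))
0.155 w6 (array([0.5482, 0.1413]), np.float64(0.0345)) (array([0.5485, 0.141 ]), np.float64(0.0488)) w4 (array([0.5458, 0.1313]), np.float64(0.0352)) (array([0.546 , 0.1328]), np.float64(0.0493))
6 [0.50994526 0.12289109] [0.58571025 0.1590948 ] [0.54782776 0.14099294] 0.08397048696851286 25.540442377742114 0.017459729297592163 0.01794370835173418
4 [0.5082899  0.11932805] [0.58409189 0.15523319] [0.54619089 0.13728062] 0.0838756265358719 25.345513733080384 0.01815702663866907 0.01851662617580077
[0.62128519 0.18024987 0.32134994] [0.55793916 0.14321942 0.45521979]
ctr tri
```

```bash
python3 -c "
from h import *
print(goto([.5493,.1411,.27]))"
```

```text
[-8.2   5.13  0.25]
```

```bash
python3 -m creep '[{"dx":-2,"dy":0,"dz":0.25,"rx":0,"ry":0,"rz":0,"hand":255},{"dx":-3.2,"dy":0,"dz":0,"rx":0,"ry":0,"rz":0,"hand":255},{"dx":-2,"dy":0,"dz":0,"rx":0,"ry":0,"rz":0,"hand":255},{"dx":-1,"dy":0,"dz":0,"rx":0,"ry":0,"rz":0,"hand":255},{"dx":0,"dy":1,"dz":0,"rx":0,"ry":0.083,"rz":0,"hand":255},{"dx":0,"dy":2,"dz":0,"rx":0,"ry":0,"rz":0,"hand":255},{"dx":0,"dy":2,"dz":0,"rx":0,"ry":0,"rz":0,"hand":255},{"dx":0,"dy":0,"dz":0,"rx":0,"ry":0,"rz":0,"hand":255},{"dx":0,"dy":0,"dz":0,"rx":0,"ry":0,"rz":0,"hand":255}]'
python3 - <<'E'
from h import *
import pickle
print(goto([.5493,.1411,.25]))
m=optics.camera_model('wrist'); s,x,R=tool(); print(x,yaw(),s['ft_force'])
im=grab('wrist','w7.png'); pickle.dump(m,open('w7.pkl','wb'))
E
```

```text
t: 9.35
position: [0.5492, 0.1419, 0.2707]
tool_rot: [-1.542, -0.349, 0.351]
ft_force: [0.3, -0.5, -3.2]
finger_gap: 0.0129
[-0.02  2.07 -0.07]
[0.5492244  0.14185504 0.27065769] 115.5693494941918 [ 0.28042619 -0.46598036 -3.20036851]
```

View pics/w7.png

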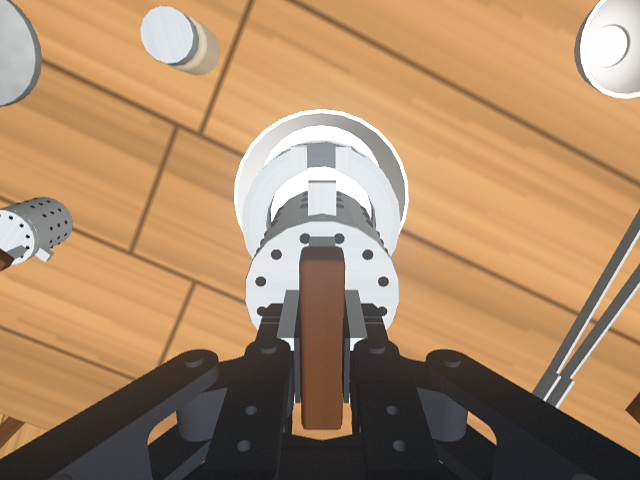

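```bash
python3 -m creep '[{"dx":0,"dy":1.5,"dz":-0.07,"rx":0,"ry":0,"rz":0,"hand":255},{"dx":0,"dy":1,"dz":0,"rx":0,"ry":0,"rz":0,"hand":255},{"dx":0,"dy":0.8,"dz":0,"rx":0,"ry":0,"rz":0,"hand":255},{"dx":0,"dy":0.5,"dz":0,"rx":0,"ry":0,"rz":0,"hand":255},{"dx":0,"dy":0.5,"dz":0,"rx":0,"ry":0,"rz":0,"hand":255},{"dx":0,"dy":0,"dz":0,"rx":0,"ry":0,"rz":0,"hand":255}]'
python3 -m creep '[{"dx":0,"dy":0.7,"dz":0,"rx":0,"ry":0,"rz":0,"hand":255},{"dx":0,"dy":0.7,"dz":0,"rx":0,"ry":0,"rz":0,"hand":255},{"dx":0,"dy":0.7,"dz":0,"rx":0,"ry":0,"rz":0,"hand":255},{"dx":0,"dy":0.5,"dz":0,"rx":0,"ry":0,"rz":0,"hand":255},{"dx":0,"dy":0,"dz":0,"rx":0,"ry":0,"rz":0,"hand":255},{"dx":0,"dy":0,"dz":0,"rx":0,"ry":0,"rz":0,"hand":255}]'
python3 - <<'E'
from h import *
import pickle
print(goto([.5493,.1411,.17]))
m=optics.camera_model('wrist'); s,x,R=tool(); print(x,yaw(),s['ft_force'])
im=grab('wrist','w8.png'); pickle.dump(m,open('w8.pkl','wb'))
cv2.imwrite('pics/w8c.png',cv2.resize(im[110:300,200:450,::-1],None,fx=3,fy=3,interpolation=cv2.INTER_CUBIC))
E
```

```text
t: 10.0
position: [0.5491, 0.1411, 0.2271]
tool_rot: [-1.542, -0.349, 0.351]
ft_force: [0.4, -0.8, -4.5]
finger_gap: 0.0131
t: 10.6
position: [0.5493, 0.1411, 0.2017]
tool_rot: [-1.542, -0.35, 0.35]
ft_force: [-0.5, -0.3, -4.0]
finger_gap: 0.0131
[0.   3.17 0.  ]
[0.54928819 0.14107822 0.20169374] 115.5625209025957 [-0.54912232 -0.33566855 -4.01685486]
```

View pics/w8c.png

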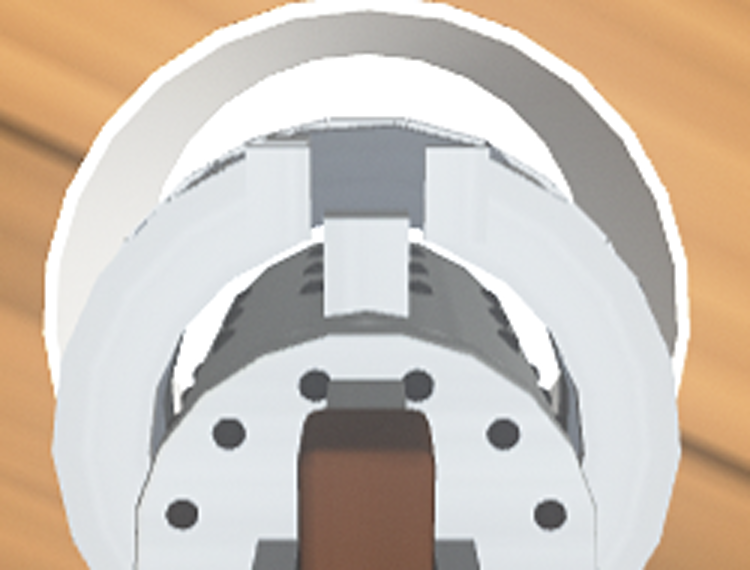

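```bash
python3 - <<'E'
from h import *
import pickle
m=pickle.load(open('w8.pkl','rb')); s,x,R=tool()
for y in (216,218): 
    p=onz(m,200+367/3,110+y/3,x[2]-.0377); print('lug tip in tool',R.T@(p-x))
c=np.array([.5479,.1410])
for z in(.139,):
    A=onz(m,200+367.5/3,110+147/3,z); print('gap outer edge dist',np.linalg.norm(A[:2]-c),np.degrees(np.arctan2(*(c-A[:2])[::-1])), 'tool',R.T@(A-x))
    A=onz(m,200+309/3,110+226/3,z);B=onz(m,200+426/3,110+229/3,z); print(R.T@(A-x),R.T@(B-x))
E
```

```text
lug tip in tool [-0.0455218   0.03767917  0.00047011]
lug tip in tool [-0.04524548  0.0376793   0.00047009]
gap outer edge dist 0.05076083010868938 25.495393826015675 tool [-0.05222746  0.06306167  0.00061279]
[-0.03986994  0.0630685  -0.00864531] [-0.03937871  0.06306633  0.00987911]
```

```bash
python3 - <<'E'
from h import *
import pickle
im=cv2.imread('pics/w8.png'); cv2.imwrite('pics/w8d.png',cv2.resize(im[140:300,205:445],None,fx=3.3,fy=3.3,interpolation=cv2.INTER_LANCZOS4))
m=pickle.load(open('w8.pkl','rb')); s,x,R=tool()
def circ(P):
    P=np.array(P); A=np.c_[2*P,np.ones(len(P))]; s=np.linalg.lstsq(A,(P**2).sum(1),rcond=None)[0]
    return s[:2].round(4), np.sqrt(s[2]+s[:2]@s[:2]).round(4)
for z in (.134,.139,.144):
    f=lambda L:[(R.T@(onz(m,200+u/3,110+v/3,z)-x))[[0,2]] for u,v in L]
    print(z,circ(f([(310,226),(180,335),(152,450),(428,230),(553,335),(583,450)])),circ(f([(310,145),(425,147),(53,440),(681,450),(135,237),(610,245)])))
E
```

```text
0.134 (array([-0.003 ,  0.0005]), np.float64(0.0366)) (array([0.001 , 0.0006]), np.float64(0.0538))
0.139 (array([-0.0047,  0.0005]), np.float64(0.0357)) (array([-0.0008,  0.0006]), np.float64(0.0524))
0.144 (array([-0.0064,  0.0005]), np.float64(0.0348)) (array([-0.0027,  0.0006]), np.float64(0.0511))
```

View pics/w8d.png

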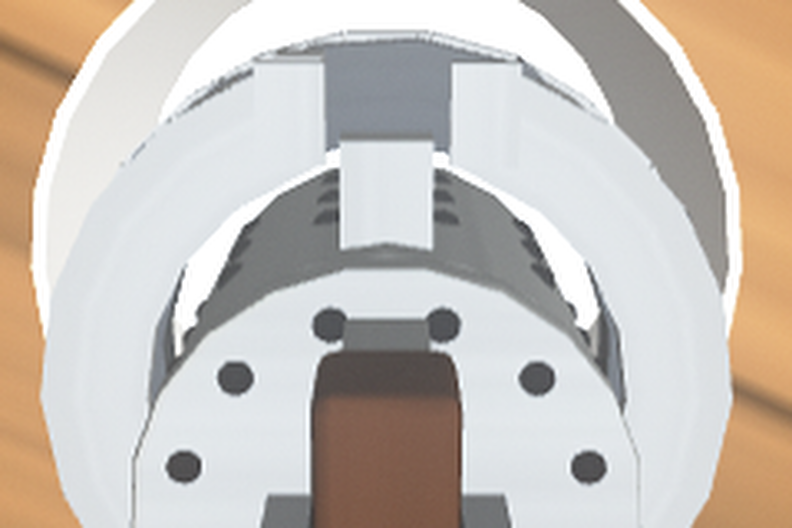

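```bash
python3 -m creep '[{"dx":0,"dy":0.5,"dz":0,"rx":0,"ry":0,"rz":0,"hand":255},{"dx":0,"dy":0.5,"dz":0,"rx":0,"ry":0,"rz":0,"hand":255},{"dx":0,"dy":0.3,"dz":0,"rx":0,"ry":0,"rz":0,"hand":255},{"dx":0,"dy":0.3,"dz":0,"rx":0,"ry":0,"rz":0,"hand":255},{"dx":0,"dy":0.3,"dz":0,"rx":0,"ry":0,"rz":0,"hand":255},{"dx":0,"dy":0,"dz":0,"rx":0,"ry":0,"rz":0,"hand":255}]'
python3 -m creep '[{"dx":0,"dy":0.25,"dz":0,"rx":0,"ry":0,"rz":0,"hand":255},{"dx":0,"dy":0.25,"dz":0,"rx":0,"ry":0,"rz":0,"hand":255},{"dx":0,"dy":0,"dz":0,"rx":0,"ry":0,"rz":0,"hand":255}]'
python3 - <<'E'
from h import *
import pickle
m=optics.camera_model('wrist'); s,x,R=tool(); print(x,yaw(),s['ft_force'],s['ft_torque'])
im=grab('wrist','w9.png'); pickle.dump(m,open('w9.pkl','wb'))
cv2.imwrite('pics/w9c.png',cv2.resize(im[140:300,205:445,::-1],None,fx=3.3,fy=3.3,interpolation=cv2.INTER_CUBIC))
E
```

```text
t: 11.25
position: [0.5491, 0.1411, 0.1821]
tool_rot: [-1.542, -0.349, 0.351]
ft_force: [0.4, -0.0, -3.7]
finger_gap: 0.013
t: 11.55
position: [0.5492, 0.1411, 0.1773]
tool_rot: [-1.542, -0.349, 0.35]
ft_force: [0.3, 0.2, -4.9]
finger_gap: 0.0126
[0.54918896 0.14109834 0.17728655] 115.56507663208647 [ 0.3192305   0.21269182 -4.87172471] [-0.01880229  0.05293293 -0.03480583]
```

View pics/w9c.png

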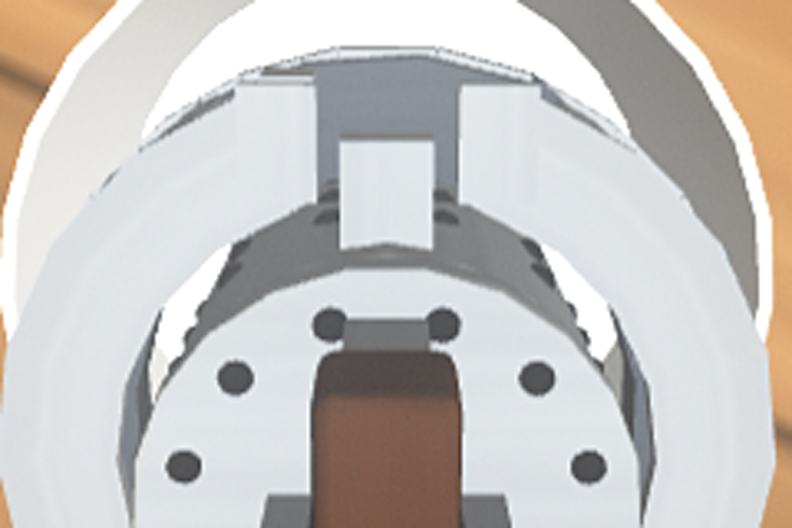

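The lug (340–433) is centred in the gap (317–458), so I'll lower it onto the ledge by feel.

```bash
python3 -m creep '[{"dx":0,"dy":0.2,"dz":0,"rx":0,"ry":0,"rz":0,"hand":255},{"dx":0,"dy":0.2,"dz":0,"rx":0,"ry":0,"rz":0,"hand":255},{"dx":0,"dy":0,"dz":0,"rx":0,"ry":0,"rz":0,"hand":255}]'
python3 -m creep '[{"dx":0,"dy":0.15,"dz":0,"rx":0,"ry":0,"rz":0,"hand":255},{"dx":0,"dy":0,"dz":0,"rx":0,"ry":0,"rz":0,"hand":255}]'
python3 -m creep '[{"dx":0,"dy":0.1,"dz":0,"rx":0,"ry":0,"rz":0,"hand":255},{"dx":0,"dy":0,"dz":0,"rx":0,"ry":0,"rz":0,"hand":255}]'
python3 -m creep '[{"dx":0,"dy":0.1,"dz":0,"rx":0,"ry":0,"rz":0,"hand":255},{"dx":0,"dy":0,"dz":0,"rx":0,"ry":0,"rz":0,"hand":255}]'
```

```text
t: 11.9
position: [0.5492, 0.1411, 0.1733]
tool_rot: [-1.542, -0.349, 0.35]
ft_force: [-0.2, -0.0, -3.9]
finger_gap: 0.0129
t: 12.1
position: [0.5493, 0.1411, 0.1721]
tool_rot: [-1.542, -0.35, 0.35]
ft_force: [-0.3, 0.5, -4.3]
finger_gap: 0.013
t: 12.3
position: [0.5493, 0.1411, 0.1712]
tool_rot: [-1.542, -0.35, 0.35]
ft_force: [0.5, 0.5, -3.5]
finger_gap: 0.0126
t: 12.5
position: [0.5494, 0.1411, 0.1703]
tool_rot: [-1.542, -0.35, 0.35]
ft_force: [0.4, -0.4, -2.8]
finger_gap: 0.0127
```

```bash
python3 -m creep '[{"dx":0,"dy":0.1,"dz":0,"rx":0,"ry":0,"rz":0,"hand":255},{"dx":0,"dy":0,"dz":0,"rx":0,"ry":0,"rz":0,"hand":255}]'
python3 -m creep '[{"dx":0,"dy":0.1,"dz":0,"rx":0,"ry":0,"rz":0,"hand":255},{"dx":0,"dy":0,"dz":0,"rx":0,"ry":0,"rz":0,"hand":255}]'
python3 -m creep '[{"dx":0,"dy":0.1,"dz":0,"rx":0,"ry":0,"rz":0,"hand":255},{"dx":0,"dy":0,"dz":0,"rx":0,"ry":0,"rz":0,"hand":255}]'
python3 -m creep '[{"dx":0,"dy":0.1,"dz":0,"rx":0,"ry":0,"rz":0,"hand":255},{"dx":0,"dy":0,"dz":0,"rx":0,"ry":0,"rz":0,"hand":255}]'
```

```text
t: 12.7
position: [0.5494, 0.1411, 0.1695]
tool_rot: [-1.542, -0.35, 0.35]
ft_force: [-0.7, -0.4, -2.0]
finger_gap: 0.0129
t: 12.9
position: [0.5494, 0.1411, 0.1687]
tool_rot: [-1.542, -0.35, 0.349]
ft_force: [-0.8, -0.9, -0.5]
finger_gap: 0.0132
t: 13.1
position: [0.5494, 0.1411, 0.1678]
tool_rot: [-1.542, -0.35, 0.349]
ft_force: [-0.6, -1.0, 1.4]
finger_gap: 0.0133
t: 13.3
position: [0.5495, 0.1411, 0.1668]
tool_rot: [-1.542, -0.351, 0.349]
ft_force: [-2.2, -0.1, 3.1]
finger_gap: 0.0129
```

Contact started at TCP z ≈ 0.1707, and the ring is now pressed with about 7 N, 4 mm down, as the spring predicts. I'll turn 30° first, then creep with a force guard between steps.

```bash
cat > chk.py <<'E'
from h import *
import sys
s,x,R=tool(); f=s['ft_force']; t=s['ft_torque']
print('%.2f yaw %.2f z %.4f xy %.4f %.4f F %.1f %.1f %.1f Tz %.2f'%(s['t'],yaw(),x[2],x[0],x[1],*f,t[2]))
sys.exit(0 if f[2]>0.3 and np.hypot(f[0],f[1])<7 and abs(t[2])<0.6 and f[2]<9 else 1)
E
python3 chk.py && python3 -m creep '[{"dx":0,"dy":0,"dz":0,"rx":0,"ry":0.05,"rz":0,"hand":255},{"dx":0,"dy":0,"dz":0,"rx":0,"ry":0.05,"rz":0,"hand":255},{"dx":0,"dy":0,"dz":0,"rx":0,"ry":0,"rz":0,"hand":255}]' >/dev/null; python3 chk.py && python3 -m creep '[{"dx":0,"dy":0,"dz":0,"rx":0,"ry":0.05,"rz":0,"hand":255},{"dx":0,"dy":0,"dz":0,"rx":0,"ry":0.05,"rz":0,"hand":255},{"dx":0,"dy":0,"dz":0,"rx":0,"ry":0,"rz":0,"hand":255}]' >/dev/null; python3 chk.py
```

```text
13.30 yaw 115.56 z 0.1668 xy 0.5495 0.1411 F -2.2 -0.1 3.1 Tz -0.01
13.60 yaw 109.82 z 0.1669 xy 0.5498 0.1414 F 0.1 0.2 3.1 Tz -0.13
13.90 yaw 104.14 z 0.1668 xy 0.5498 0.1412 F 0.5 0.3 3.8 Tz -0.19
```

```bash
python3 chk.py && python3 -m creep '[{"dx":0,"dy":0,"dz":0,"rx":0,"ry":0.05,"rz":0,"hand":255},{"dx":0,"dy":0,"dz":0,"rx":0,"ry":0.05,"rz":0,"hand":255},{"dx":0,"dy":0,"dz":0,"rx":0,"ry":0,"rz":0,"hand":255}]' >/dev/null && python3 chk.py && python3 -m creep '[{"dx":0,"dy":0,"dz":0,"rx":0,"ry":0.05,"rz":0,"hand":255},{"dx":0,"dy":0,"dz":0,"rx":0,"ry":0.05,"rz":0,"hand":255},{"dx":0,"dy":0,"dz":0,"rx":0,"ry":0,"rz":0,"hand":255}]' >/dev/null && python3 chk.py &&  python3 -m creep '[{"dx":0,"dy":0,"dz":0,"rx":0,"ry":0.05,"rz":0,"hand":255},{"dx":0,"dy":0,"dz":0,"rx":0,"ry":0.03,"rz":0,"hand":255},{"dx":0,"dy":0,"dz":0,"rx":0,"ry":0,"rz":0,"hand":255}]' >/dev/null && python3 chk.py
```

```text
13.90 yaw 104.14 z 0.1668 xy 0.5498 0.1412 F 0.5 0.3 3.8 Tz -0.19
14.20 yaw 98.47 z 0.1667 xy 0.5497 0.1412 F 1.5 0.5 4.1 Tz -0.06
14.50 yaw 92.76 z 0.1666 xy 0.5496 0.1412 F -0.8 1.1 3.6 Tz -0.12
14.80 yaw 88.21 z 0.1666 xy 0.5495 0.1413 F 1.0 1.6 4.7 Tz 0.02
```

```bash
python3 -m creep '[{"dx":0,"dy":0,"dz":0,"rx":0,"ry":0.02,"rz":0,"hand":255},{"dx":0,"dy":0,"dz":0,"rx":0,"ry":0,"rz":0,"hand":255}]' >/dev/null && python3 chk.py &&
python3 -m creep '[{"dx":0,"dy":0,"dz":0,"rx":0,"ry":0.02,"rz":0,"hand":255},{"dx":0,"dy":0,"dz":0,"rx":0,"ry":0,"rz":0,"hand":255}]' >/dev/null && python3 chk.py &&
python3 -m creep '[{"dx":0,"dy":0,"dz":0,"rx":0,"ry":0.02,"rz":0,"hand":255},{"dx":0,"dy":0,"dz":0,"rx":0,"ry":0,"rz":0,"hand":255}]' >/dev/null && python3 chk.py &&
python3 -m creep '[{"dx":0,"dy":0,"dz":0,"rx":0,"ry":0.02,"rz":0,"hand":255},{"dx":0,"dy":0,"dz":0,"rx":0,"ry":0,"rz":0,"hand":255}]' >/dev/null && python3 chk.py &&
python3 -m creep '[{"dx":0,"dy":0,"dz":0,"rx":0,"ry":0.02,"rz":0,"hand":255},{"dx":0,"dy":0,"dz":0,"rx":0,"ry":0,"rz":0,"hand":255}]' >/dev/null && python3 chk.py &&
python3 -m creep '[{"dx":0,"dy":0,"dz":0,"rx":0,"ry":0.02,"rz":0,"hand":255},{"dx":0,"dy":0,"dz":0,"rx":0,"ry":0,"rz":0,"hand":255}]' >/dev/null && python3 chk.py &&
python3 -m creep '[{"dx":0,"dy":0,"dz":0,"rx":0,"ry":0.02,"rz":0,"hand":255},{"dx":0,"dy":0,"dz":0,"rx":0,"ry":0,"rz":0,"hand":255}]' >/dev/null && python3 chk.py &&
python3 -m creep '[{"dx":0,"dy":0,"dz":0,"rx":0,"ry":0.02,"rz":0,"hand":255},{"dx":0,"dy":0,"dz":0,"rx":0,"ry":0,"rz":0,"hand":255}]' >/dev/null && python3 chk.py &&
python3 -m creep '[{"dx":0,"dy":0,"dz":0,"rx":0,"ry":0.02,"rz":0,"hand":255},{"dx":0,"dy":0,"dz":0,"rx":0,"ry":0,"rz":0,"hand":255}]' >/dev/null && python3 chk.py &&
python3 -m creep '[{"dx":0,"dy":0,"dz":0,"rx":0,"ry":0.02,"rz":0,"hand":255},{"dx":0,"dy":0,"dz":0,"rx":0,"ry":0,"rz":0,"hand":255}]' >/dev/null && python3 chk.py
```

```text
15.00 yaw 86.96 z 0.1665 xy 0.5495 0.1413 F 0.2 1.2 5.0 Tz 0.11
15.20 yaw 85.75 z 0.1664 xy 0.5494 0.1412 F 1.5 1.3 4.0 Tz 0.04
15.40 yaw 84.58 z 0.1664 xy 0.5494 0.1412 F 0.7 0.8 5.1 Tz 0.06
15.60 yaw 83.43 z 0.1663 xy 0.5493 0.1411 F 0.2 0.8 5.9 Tz 0.09
15.80 yaw 82.28 z 0.1663 xy 0.5493 0.1411 F -0.5 1.3 5.2 Tz 0.04
16.00 yaw 81.13 z 0.1663 xy 0.5493 0.1411 F 0.1 1.9 4.1 Tz 0.06
16.20 yaw 79.99 z 0.1663 xy 0.5493 0.1411 F 0.0 1.5 4.7 Tz 0.06
16.40 yaw 78.84 z 0.1662 xy 0.5493 0.1411 F -0.7 1.1 4.2 Tz 0.08
16.60 yaw 77.70 z 0.1662 xy 0.5492 0.1413 F -1.1 2.6 4.3 Tz 0.03
16.80 yaw 76.58 z 0.1662 xy 0.5492 0.1416 F -1.2 3.9 3.9 Tz 0.15
```

Lateral force and torque are rising together (Fy 3.9 N, Tz 0.15 N·m), which fits contact on one lug only. I'm stopping to look before going on.

```bash
python3 - <<'E'
from h import *
import pickle
m=optics.camera_model('wrist'); s,x,R=tool(); print(x,yaw(),s['ft_force'],s['ft_torque'],s['finger_gap'])
im=grab('wrist','w10.png'); pickle.dump(m,open('w10.pkl','wb'))
cv2.imwrite('pics/w10c.png',cv2.resize(im[120:345,190:450,::-1],None,fx=2.6,fy=2.6,interpolation=cv2.INTER_CUBIC))
im=grab('scene','s10.png'); cv2.imwrite('pics/s10c.png',cv2.resize(im[150:280,310:450,::-1],None,fx=4.5,fy=4.5,interpolation=cv2.INTER_CUBIC))
E
```

```text
[0.54924633 0.14155661 0.16622545] 76.58281192582464 [-1.20071728  3.85338078  3.92131128] [ 0.70895327 -0.01418063  0.14717893] 0.012704698393589007
```

View pics/w10c.png

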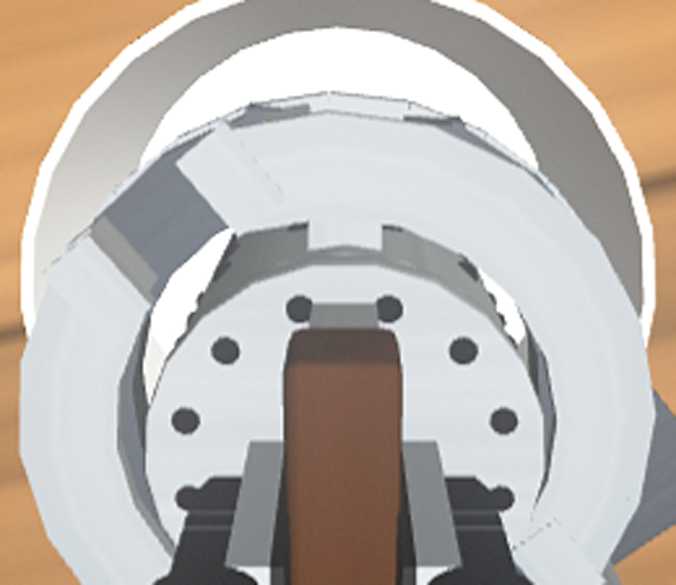

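View pics/s10c.png

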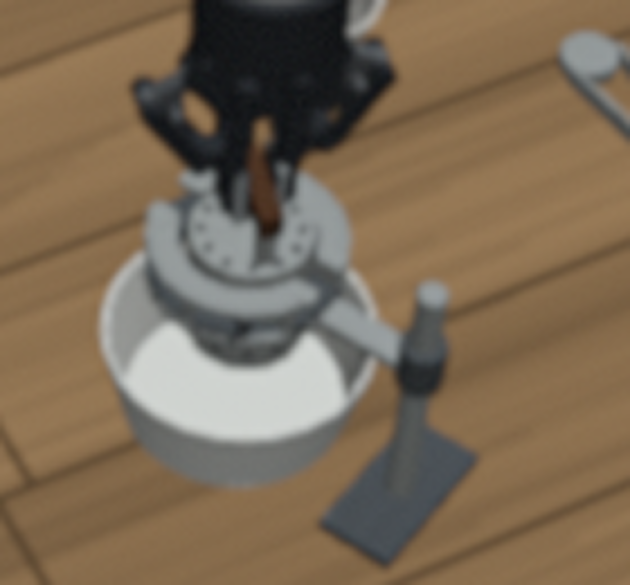

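```bash
cat > chk2.py <<'E'
from h import *
s,x,R=tool(); print('%.2f yaw %.2f'%(s['t'],yaw()),'x',x.round(4),'F',s['ft_force'].round(1),'T',s['ft_torque'].round(2))
E
python3 -m creep '[{"dx":0,"dy":0,"dz":0,"rx":0,"ry":0,"rz":0,"hand":255}]'>/dev/null; python3 chk2.py
python3 -m creep '[{"dx":0,"dy":0,"dz":0,"rx":0,"ry":0,"rz":0,"hand":255}]'>/dev/null; python3 chk2.py
python3 -m creep '[{"dx":0,"dy":0,"dz":0,"rx":0,"ry":-0.03,"rz":0,"hand":255},{"dx":0,"dy":0,"dz":0,"rx":0,"ry":0,"rz":0,"hand":255}]'>/dev/null; python3 chk2.py
python3 -m creep '[{"dx":0,"dy":0,"dz":0,"rx":0,"ry":-0.03,"rz":0,"hand":255},{"dx":0,"dy":0,"dz":0,"rx":0,"ry":0,"rz":0,"hand":255}]'>/dev/null; python3 chk2.py
python3 -m creep '[{"dx":0,"dy":0,"dz":0,"rx":0,"ry":0,"rz":0,"hand":255}]'>/dev/null; python3 chk2.py
```

```text
17.00 yaw 76.63 x [0.5493 0.1415 0.1662] F [-1.8  3.5  4. ] T [ 0.85 -0.05  0.15]
17.10 yaw 76.62 x [0.5493 0.1414 0.1663] F [-1.8  4.9  4.2] T [ 1.   -0.04  0.17]
17.30 yaw 78.38 x [0.5495 0.1406 0.1663] F [-0.7  1.1  4.2] T [0.43 0.01 0.14]
17.50 yaw 80.07 x [0.5495 0.1404 0.1663] F [0. 0. 5.] T [ 0.06 -0.08  0.01]
17.60 yaw 80.00 x [0.5495 0.1405 0.1663] F [ 0.7 -0.1  4.1] T [-0.09 -0.13  0.  ]
```

Re-reading the forces: the support has moved to the +x lug while the tool is pushed in +y. That fits the −x lug already being over its notch, because the can sits about 1 mm too far in +y. The picture shows the same offset. I'll recentre by shifting −y and continue.

```bash
python3 -m creep '[{"dx":0,"dy":0,"dz":-0.08,"rx":0,"ry":0.02,"rz":0,"hand":255},{"dx":0,"dy":0,"dz":0,"rx":0,"ry":0,"rz":0,"hand":255}]'>/dev/null; python3 chk2.py; python3 chk.py >/dev/null &&
python3 -m creep '[{"dx":0,"dy":0,"dz":0,"rx":0,"ry":0.02,"rz":0,"hand":255},{"dx":0,"dy":0,"dz":0,"rx":0,"ry":0,"rz":0,"hand":255}]'>/dev/null; python3 chk2.py; python3 chk.py >/dev/null && 
python3 -m creep '[{"dx":0,"dy":0,"dz":0,"rx":0,"ry":0.02,"rz":0,"hand":255},{"dx":0,"dy":0,"dz":0,"rx":0,"ry":0,"rz":0,"hand":255}]'>/dev/null; python3 chk2.py; python3 chk.py >/dev/null && 
python3 -m creep '[{"dx":0,"dy":0,"dz":0,"rx":0,"ry":0.015,"rz":0,"hand":255},{"dx":0,"dy":0,"dz":0,"rx":0,"ry":0,"rz":0,"hand":255}]'>/dev/null; python3 chk2.py
```

```text
17.80 yaw 78.84 x [0.5494 0.1403 0.1664] F [1.1 1.  4. ] T [ 0.15 -0.15  0.03]
18.00 yaw 77.69 x [0.5492 0.1402 0.1663] F [0.7 0.5 5. ] T [ 0.07 -0.18  0.02]
18.20 yaw 76.54 x [0.5488 0.1403 0.1655] F [ 0.7  0.8 -1.5] T [ 0.2  -0.14 -0.37]
18.20 yaw 76.54 x [0.5488 0.1403 0.1655] F [ 0.7  0.8 -1.5] T [ 0.2  -0.14 -0.37]
```

It dropped: Fz went from +5 to −1.5 N. I'll stop turning and let it settle.

```bash
python3 -m creep '[{"dx":0,"dy":0,"dz":0,"rx":0,"ry":0,"rz":0,"hand":255},{"dx":0,"dy":0,"dz":0,"rx":0,"ry":0,"rz":0,"hand":255}]'>/dev/null; python3 chk2.py
python3 -m creep '[{"dx":0,"dy":0,"dz":0,"rx":0,"ry":0,"rz":0,"hand":255}]'>/dev/null; python3 chk2.py
```

```text
18.40 yaw 76.59 x [0.5488 0.1403 0.165 ] F [ 0.3  1.8 -1.4] T [ 0.28 -0.09 -0.39]
18.50 yaw 76.59 x [0.5488 0.1403 0.1653] F [ 0.8  2.2 -2.2] T [ 0.31 -0.   -0.42]
```

```bash
python3 -m creep '[{"dx":0,"dy":0,"dz":0,"rx":0,"ry":0.01,"rz":0,"hand":255},{"dx":0,"dy":0,"dz":0,"rx":0,"ry":0,"rz":0,"hand":255}]'>/dev/null; python3 chk2.py
python3 -m creep '[{"dx":0,"dy":0,"dz":0,"rx":0,"ry":0.01,"rz":0,"hand":255},{"dx":0,"dy":0,"dz":0,"rx":0,"ry":0,"rz":0,"hand":255}]'>/dev/null; python3 chk2.py
```

```text
18.70 yaw 76.03 x [0.5488 0.1403 0.1656] F [ 0.3  0.2 -2.5] T [ 0.24  0.04 -0.11]
18.90 yaw 75.44 x [0.549  0.1401 0.1658] F [-0.  -0.3 -3.9] T [ 0.04  0.   -0.02]
```

```bash
python3 -m creep '[{"dx":0,"dy":0.1,"dz":0,"rx":0,"ry":0.012,"rz":0,"hand":255},{"dx":0,"dy":0,"dz":0,"rx":0,"ry":0,"rz":0,"hand":255}]'>/dev/null; python3 chk2.py
python3 -m creep '[{"dx":0,"dy":0.1,"dz":0,"rx":0,"ry":0,"rz":0,"hand":255},{"dx":0,"dy":0,"dz":0,"rx":0,"ry":0,"rz":0,"hand":255}]'>/dev/null; python3 chk2.py
python3 -m creep '[{"dx":0,"dy":0.1,"dz":0,"rx":0,"ry":0,"rz":0,"hand":255},{"dx":0,"dy":0,"dz":0,"rx":0,"ry":0,"rz":0,"hand":255}]'>/dev/null; python3 chk2.py
```

```text
19.10 yaw 74.74 x [0.5491 0.1402 0.1649] F [-0.  -0.3 -4.7] T [-0.01  0.    0.03]
19.30 yaw 74.77 x [0.5491 0.1403 0.164 ] F [-0.3 -0.1 -4.4] T [ 0.   -0.03 -0.01]
19.50 yaw 74.77 x [0.5493 0.1403 0.1633] F [ 0.4 -0.7 -2.2] T [ 0.03 -0.05  0.08]
```

Floor contact comes 7 mm below the ledge contact, which is the notch depth. I'll unload the weight onto the ring and open.

```bash
python3 -m creep '[{"dx":0,"dy":0.1,"dz":0,"rx":0,"ry":0,"rz":0,"hand":255},{"dx":0,"dy":0.05,"dz":0,"rx":0,"ry":0,"rz":0,"hand":255},{"dx":0,"dy":0,"dz":0,"rx":0,"ry":0,"rz":0,"hand":255}]'>/dev/null; python3 chk2.py
```

```text
19.80 yaw 74.77 x [0.5493 0.1403 0.1622] F [ 0.1 -0.  -0.1] T [-0.04  0.17 -0.01]
```

```bash
python3 -m creep '[{"dx":0,"dy":0,"dz":0,"rx":0,"ry":0,"rz":0,"hand":200},{"dx":0,"dy":0,"dz":0,"rx":0,"ry":0,"rz":0,"hand":140},{"dx":0,"dy":0,"dz":0,"rx":0,"ry":0,"rz":0,"hand":100},{"dx":0,"dy":0,"dz":0,"rx":0,"ry":0,"rz":0,"hand":100},{"dx":0,"dy":0,"dz":0,"rx":0,"ry":0,"rz":0,"hand":100},{"dx":0,"dy":0,"dz":0,"rx":0,"ry":0,"rz":0,"hand":100}]'; python3 chk2.py
```

```text
t: 20.4
position: [0.5492, 0.1403, 0.1618]
tool_rot: [-1.561, 0.209, -0.209]
ft_force: [-0.7, 0.4, -0.5]
finger_gap: 0.0517
20.40 yaw 74.77 x [0.5492 0.1403 0.1618] F [-0.7  0.4 -0.5] T [ 0.02  0.03 -0.05]
```

Released cleanly. I'll rise and back off to look.

```bash
python3 -m creep '[{"dx":0,"dy":-1,"dz":0,"rx":0,"ry":0,"rz":0,"hand":100},{"dx":0,"dy":-2,"dz":0,"rx":0,"ry":0,"rz":0,"hand":100},{"dx":0,"dy":-3,"dz":0,"rx":0,"ry":0,"rz":0,"hand":100},{"dx":0,"dy":-4,"dz":0,"rx":0,"ry":0,"rz":0,"hand":100},{"dx":0,"dy":-4,"dz":0,"rx":0,"ry":0,"rz":0,"hand":100},{"dx":1.5,"dy":-1,"dz":0,"rx":0,"ry":0,"rz":0,"hand":100},{"dx":3,"dy":0,"dz":0,"rx":0,"ry":0,"rz":0,"hand":100},{"dx":2,"dy":0,"dz":0,"rx":0,"ry":0,"rz":0,"hand":100},{"dx":0,"dy":0,"dz":0,"rx":0,"ry":0,"rz":0,"hand":100},{"dx":0,"dy":0,"dz":0,"rx":0,"ry":0,"rz":0,"hand":100}]'; python3 chk2.py
python3 - <<'E'
from h import *
import pickle
m=optics.camera_model('wrist'); im=grab('wrist','w11.png'); pickle.dump(m,open('w11.pkl','wb'))
im=grab('scene','s11.png'); cv2.imwrite('pics/s11c.png',cv2.resize(im[150:280,310:450,::-1],None,fx=4.5,fy=4.5,interpolation=cv2.INTER_CUBIC))
im=grab('top','t11.png')
E
```

```text
t: 21.4
position: [0.6118, 0.1233, 0.3118]
tool_rot: [-1.561, 0.209, -0.208]
ft_force: [0.1, -0.8, 0.8]
finger_gap: 0.052
21.40 yaw 74.76 x [0.6118 0.1233 0.3118] F [ 0.1 -0.8  0.8] T [ 0.02 -0.02 -0.02]
```

View pics/w11.png

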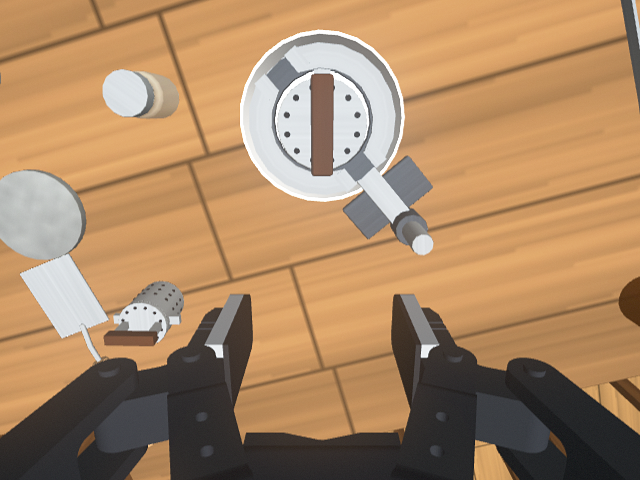

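View pics/s11c.png

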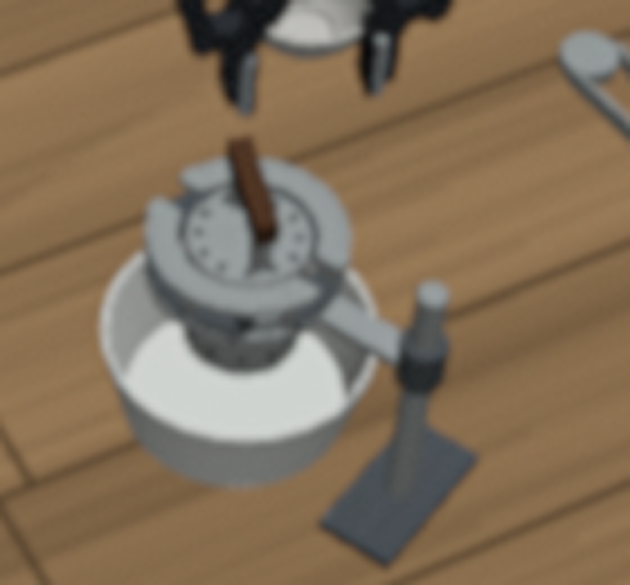

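View pics/t11.png

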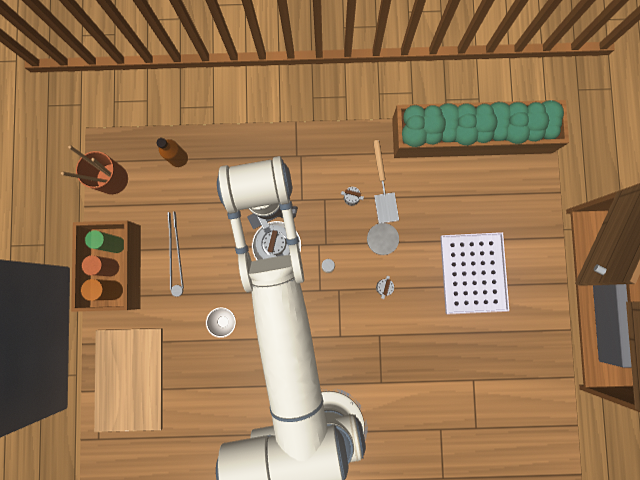

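The canister hangs level and centred in the ring at wrist pixel (322,119), with its lid just above the roof. The bystanders are at their original pixels, so I'm handing in.

```bash
python3 -c "
from station import arm
print(arm.finish_job())"
```

```text
the job is handed in; nothing more can be done
None
```

The canister is hanging locked in the bayonet ring and the gripper is clear of it. I handed the job in at about 21.6 s of the 67 s allowed; no verdict is reported.

**What I did:** I picked the largest canister off the coaster by its bar. I lowered its lugs through the gaps onto the ledge, where the ring took about 7 N, and turned it clockwise until the lugs dropped, about 39° past the gap. I then turned about 2° more to take the lugs off the notch edge, let the ring carry the weight, opened the gripper and rose clear.

**Last checks:**
- **Drop:** the vertical force fell from +5 N to the free weight of about −4 N. The lugs met the notch floor 7 mm below the ledge, which is the notch depth.
- **Release:** the tool read close to 0 N before and after opening. The pictures show the canister upright and centred, and the coaster, jar, tongs, topper, spatula and bowl at their starting pixels by eye.

**Where things disagreed:**
- **First pass:** near 38° the side force rose to about 5 N without a drop. The canister was about 1 mm off centre and only one lug was over its notch, so I backed off, shifted 0.8 mm and tried again.
- **Twist after the drop:** a moment of about 0.4 N·m remained until the extra 2° removed it. My estimate of the force on the ring stayed below about 10 N throughout.
- **Position estimates:** the canister's offset in the gripper came out as 0.4 mm or 1.3 mm depending on the feature used, and the ring height varied by 1–2 mm between views. I settled the height by feel.

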